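Hang the dial gauge on the spring hook, dial outward

TASK

Take the dial gauge out of its holder and hang it by its hole on the stand's hook with the dial face pointing outward, away from the post. The hook's height is only roughly known, so feel for it gently (never more than 30 N on the stand): push the plate past the upturned lip against the spring pad, lower it until the bar carries it, and let go so that it hangs straight and still, held between pad and lip. Leave the other things on the table where they are.

Things in the scene. Friction and masses are not known exactly. Their poses are not given: they have to be found in the camera images.
- gauge: Dial gauge, 0.15-0.31 kg. Aluminium plate 56 mm wide (y), 6 thick (x -3 to 3), z 0 to 120, black grip block above. Origin: middle of the bottom edge; z up the plate; x straight out of the marked face, which bears a round dial 42 mm across, 8 mm proud (x 3 to 11), centre z 60; other face plain. Starts upright in the holder, bottom on the slot floor
- gauge_grip (a point): Centre of the gauge's black grip block (gauge x 0, y 0, z 135 mm): 36 mm wide (y), 12 mm thick (x), 30 mm high (z 120 to 150), made to be pinched front to back from above; axes as the gauge's
- gauge_hole (a point): Centre of the gauge's rectangular through hole (gauge x 0, y 0, z 95.5 mm): 14 mm wide (y), 21 mm high (z 85 to 106), plate 6 mm thick there; axes as the gauge's
- gauge_front (a point): Imaginary point 60 mm straight out from the gauge's marked face, near the height of the hole (gauge x 63, y 0, z 95 mm): shows which way the marked face points
- holder: Plywood holder fixed to the table, base 90 x 90 x 8 mm, with an upright slot 8 mm wide (x), 58 mm long (y), floor at z 8 mm, wall tops at z 38 mm. Origin: centre of the underside. The gauge stands in it with its x along the holder's x. It may be turned nearly any way
- stand: Hook stand fixed to the table: foot plate 110 x 90 x 12 mm, post 20 mm thick, steel hook, spring pad. Origin: on the table under the post's axis; z up; x is the way the hook points (outward). The hook's clamp block on the post is 30 x 30 mm in plan and reaches 12 mm above the bar's centre line; it does not slip below 75 N
- hook_nominal (a point): Where the hook's lip would cross its bar's centre line at nominal height (stand x 84, y 0, z 150 mm). The real hook is up to 16 mm higher or lower; no reading tells: see or feel it. Bar 8 mm thick along stand x, from the post to x 88 mm; at its end an upturned lip 8 mm thick (x 80 to 88), rounded top 13 mm above the bar's centre line (9 mm above the bar's top)
- pad (a joint): Travel (m) of the spring pad, a slippery black disc 28 mm across round the bar. At 0 (free) its flat outer face is at stand x 76 mm, 4 mm short of the lip, less than the plate's thickness; pushed towards the post it grows to its stop at 0.014. Pushes back 3.2 N at 0, 6 N at 7 mm, 8.8 N at 14 mm. About 0.002 when the plate is seated
- caster: Bystander, to be left alone: a spare caster wheel lying flat: black disc 52 mm across, 30 mm high at its hub. Origin at its underside or middle
- screwdriver: Bystander, to be left alone: a screwdriver lying between the holder's and the stand's places. Origin at its underside or middle
- bin_a: Bystander, to be left alone: a small black open bin, 100 x 140 x 50 mm. Origin at its underside or middle
- bin_b: Bystander, to be left alone: a small black open bin, 100 x 140 x 50 mm. Origin at its underside or middle
- armrest: Bystander, to be left alone: a black armrest pad lying flat, 90 x 240 x 28 mm. Origin at its underside or middle
- wrench: Bystander, to be left alone: a wrench lying at the far edge of the work area. Origin at its underside or middle
- jar: Bystander, to be left alone: a clear jar, 64 mm across, 85 mm high. Origin at its underside or middle
Mind the look-alikes: they are no part of the job. There is more than one size of the gauge; the one meant has the size given above.

How it is judged (in metres and radians):
On the way:
1. the gauge is lifted clear of the holder (z of gauge in the frame of holder above 0.045 m), for 0.1 s.
At the end, for the whole second after the job is handed in: Gauge released and still on the hook between pad (in 0.7-7 mm) and lip: origin 68-81.5 mm out from the post axis, within 10 mm of the hook sideways, 27-69 mm up, tilt under 0.12 rad, carried by the stand (over 0.7 N), dial outward (gauge_front 120-155 mm out, within 18 mm sideways) (x of gauge in the frame of stand between 0.068 and 0.0815 m and y of gauge in the frame of stand between -0.01 and 0.01 m and z of gauge in the frame of stand between 0.027 and 0.069 m and x of gauge_front in the frame of stand between 0.12 and 0.155 m and y of gauge_front in the frame of stand between -0.018 and 0.018 m and angle between gauge's own z axis and vertical below 0.12 rad and value of joint pad between 0.0007 and 0.007 m and contact force between gauge and stand above 0.7 N and linear speed of gauge below 0.02 m/s and angular speed of gauge below 0.2 rad/s and contact force between the fingers and gauge below 0.1 N); the robot touches nothing.
It fails at once if the gauge is pressed against the stand or its hook with more than 30 N (contact force between gauge and stand above 30 N).
It fails at once if the robot presses on the stand with more than 30 N (contact force between the arm and stand above 30 N).
It fails at once if the fingers press on the stand with more than 30 N (contact force between the fingers and stand above 30 N).
It fails at once if a bystander is moved by more than 20 mm (distance of any of caster, screwdriver, bin_a, bin_b, armrest, wrench, jar from where it was at the start of the episode above 0.02 m).
It also fails if it takes over 48 s, if anything falls off the work surface, if the arm or the gripper's body presses on something with over 40 N, if the wrist force passes 120 N, or if a joint passes its speed limit or range.

ROBOT

A 6-joint arm with a two-finger parallel gripper is mounted at the origin on the work surface. World frame = base frame: x ahead of the robot, y to its left, z up, the work surface at z = 0. Lengths are in mm, angles in degrees, forces in N, time in s.
With the tool pointing down it reaches from about 300 to 850 mm from the base axis. Payload 4.2 kg.
Tool frame: the origin (TCP) lies on the centre line of the jaws, within the pads' length; the fingertips stand 14 mm ahead of it and the grasp point (between the pads) lies 5 mm behind it; z points along the fingers, y is the direction in which the jaws open and shut (so a half turn about z gives the same grasp; the last joint's range is limited). The gripper opens to 91 mm and grips with 3 to 60 N. Pads are 32 mm wide; open, the fingers measure 118 mm over their backs; the gripper's body (76 mm by 178 mm) begins 60 mm behind the grasp point.
Start: joints at [-67.036, 18.312, 89.639, -0, 72.044, -1.146], TCP at [234.888, -524.855, 196.476] pointing down, gripper open.
Joint ranges: [-177.97, 177.97], [-48.28, 115.42], [12.27, 149.76], [-77.06, 257.06], [2.81, 150.46], [-146.56, 146.56]. Speed limits (degrees/s): [147.25, 147.25, 180, 180, 180, 180].

INTERFACE

Orientations are given as [roll, pitch, yaw] about the fixed x, y, z axes, in that order (R = Rz(yaw) Ry(pitch) Rx(roll)).
In Python, from workcell import env gives the robot as it stands.
- The arm moves only by the tool play_rows, never from a script. Its argument "increments" is a list of rows, each a list of 5 numbers: the shift along the world's x, y, z in mm, then the turn about the world's z in degrees, then the closure, from 0 (fully open) to 1 (shut). In form: [[x, y, z, yaw, fingers], ...]. A call has 1 to 20 rows; each row shifts and turns the commanded pose from where the row before left it; what a row does not reach is not made up. A row lasts 1/8 s, in which the tool goes at most 62.5 mm and 10.7 degrees, less where a joint would pass 70% of its speed; a pose out of reach is approached as far as the arm can. A call is refused whole if a number of a shift passes 62.5 or a number of a turn 10.7, either way. A call with a gripper value outside its range is refused whole. The fingers move at their own pace and stop on an object; "newtons" is the grip in N (left out, the last holds). Time passes only in rows, so rows that do not move let the fingers close. It gives the time, the measured TCP pose, the force and the opening at its end, in the units of the state.
- env.state(): the state, without advancing time (a new reading comes with each control period).
- env.grab_frame(name): name is "scene" or "top" or "wrist"; returns the picture (400x640x3 uint8, red, green, blue); there is no depth.
- env.calibration(name): a dict with "fx", "fy", "cx", "cy" (pixels), "R" (3x3) and "t" (3): a world point X has camera coordinates R X + t; the wrist camera has in their place "hand_eye" (4x4, takes a point from camera to tool coordinates, whose origin is the TCP and whose axes are the flange's). Camera axes: x right, y down, z forward; pixel columns grow to the right and rows downward; lengths in mm; the calibration is good to about 2 mm. A picture is of the moment at which its call begins: read the wrist's pose just before it. calibration takes no time and is no camera call.
- env.job_done(): hands the job in, once; it reports no verdict.
The state is a dict: "time_s": time; "qpos": joint angles; "qvel": joint speeds; "effort": joint torques, N m; "ee_pos": TCP position; "ee_rot": TCP orientation; "force": force on the tool from outside, world axes, zero at the start; "torque": the same for the moment, N m; "gripper_width": finger opening in mm.
Only numpy, scipy, OpenCV 4.12 (cv2) and the standard library are available. Lean on these libraries where they do the work, as an engineer would, in place of code of your own. Each camera call takes 0.05 s, during which the arm holds its last target.

## Working session

There is one attempt and no reset: what is moved stays moved. The work goes in short steps, Python scripts to look and compute and a tool call to move; the robot and the scene stay as the last step left them, time stands still between calls to the robot, and variables do not carry over. Pictures are saved under pics/ and viewed, and the job is handed in when it is done.

Besides the shell and the picture viewer there is one more tool, called after ">>>" in YAML: its name, and indented under it one key for each argument. play_rows: Moves the arm, as the interface text tells. Its arguments: {"type":"object","properties":{"increments":{"type":"array"},"newtons":{"type":"number"}},"required":["increments"]}

```bash
mkdir -p pics; ls
cat > h.py <<'E'
from workcell import env
import numpy as np, cv2
def save(name,fn):
    im=env.grab_frame(name); cv2.imwrite('pics/'+fn,cv2.cvtColor(im,cv2.COLOR_RGB2BGR)); return im
E
python3 - <<'E'
from h import *
s=env.state(); print(s)
for n in("scene","top"):
    save(n,n+'0.png'); print(n,env.calibration(n))
save("wrist","wrist0.png"); print(env.calibration("wrist"))
E
```

```text
pics
{'time_s': 0.0, 'qpos': array([-6.70363688e+01,  1.83515648e+01,  8.97066915e+01, -2.49743084e-03,
        7.20407164e+01, -1.14597898e+00]), 'qvel': array([-0.05565141,  0.00229681,  0.08149073, -0.08401342, -0.08112586,
        0.0108452 ]), 'effort': array([-7.34057394e-04, -4.12467849e+01, -2.31972921e+01,  7.27183535e-02,
        4.57396545e-02, -1.42451440e-04]), 'ee_pos': array([ 234.66143414, -524.36624684,  195.61911008]), 'ee_rot': array([-1.79901000e+02,  3.94506633e-04,  2.41103827e+01]), 'force': array([-0.58103492,  0.29713196, -0.09373263]), 'torque': array([-0.03569587,  0.04923408,  0.01562326]), 'gripper_width': 90.78439864622571}
scene {'fx': 476.1848141193961, 'fy': 476.1848141193961, 'cx': 319.09588255637334, 'cy': 202.20808315246808, 'R': array([[ 0.36818512,  0.92970866,  0.00902917],
       [ 0.52746028, -0.20086886, -0.82549219],
       [-0.76565356,  0.30869647, -0.56434131]]), 't': array([-191.98804827, -185.65705127, 1896.33213421])}
top {'fx': 393.2488024463845, 'fy': 393.2488024463845, 'cx': 312.4943506872717, 'cy': 197.20998618152075, 'R': array([[-0.00920281, -0.9998587 ,  0.01406752],
       [-0.99211356,  0.00737107, -0.12512535],
       [ 0.12500398, -0.01510809, -0.9920412 ]]), 't': array([  -1.52411332,  568.15335705, 1054.61617055])}
{'fx': 313.65294794527495, 'fy': 313.65294794527495, 'cx': 321.2786136477185, 'cy': 197.74488774577947, 'hand_eye': array([[ 2.09497591e-04, -9.59830672e-01, -2.80579823e-01,
         7.92635702e+01],
       [ 9.99999764e-01,  1.73688527e-05,  6.87242517e-04,
         7.64650193e-02],
       [-6.54763097e-04, -2.80579900e-01,  9.59830449e-01,
        -1.87357118e+02],
       [ 0.00000000e+00,  0.00000000e+00,  0.00000000e+00,
         1.00000000e+00]])}
```

View pics/scene0.png

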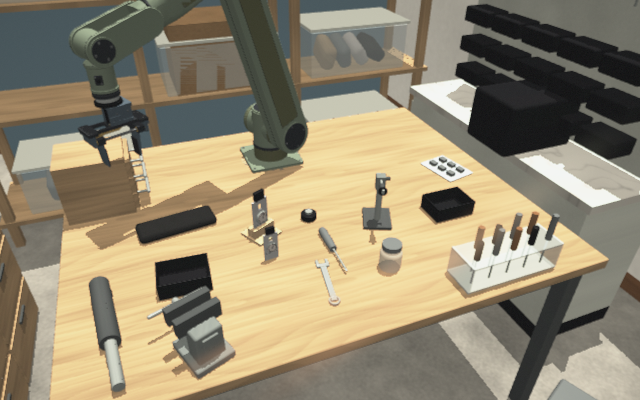

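View pics/top0.png

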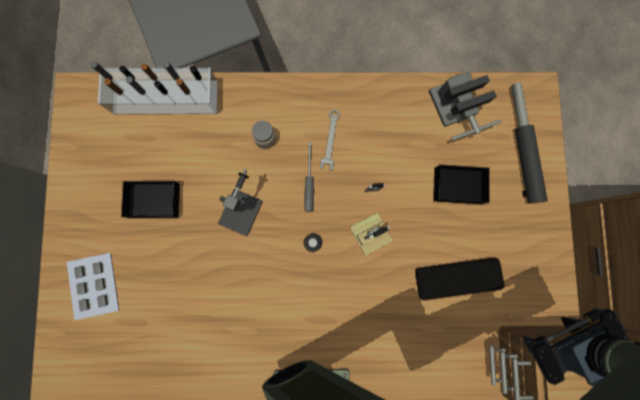

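View pics/wrist0.png

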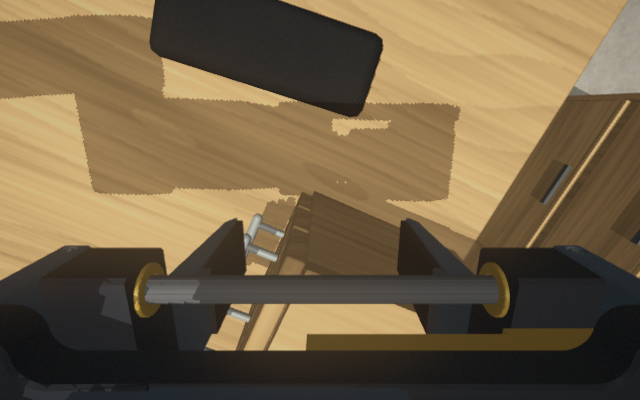

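The scene shows the holder with the gauge at top-view (372,235), a free-standing look-alike at (374,187), and the stand at (240,213) with its hook pointing up-image to about (243,176). I'll enlarge the views.

Run:
```python
import cv2,numpy as np
t=cv2.imread('pics/top0.png'); s=cv2.imread('pics/scene0.png')
def c(im,x,y,w,h,f): return cv2.resize(im[y:y+h,x:x+w],None,fx=f,fy=f,interpolation=cv2.INTER_CUBIC)
cv2.imwrite('pics/t_h.png',np.hstack([c(t,340,170,70,90,5.7),c(t,200,160,70,90,5.7)]))
cv2.imwrite('pics/s_h.png',np.hstack([c(s,235,180,60,90,6),c(s,350,160,60,90,6)]))
```

```text
(no output)
```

View pics/t_h.png

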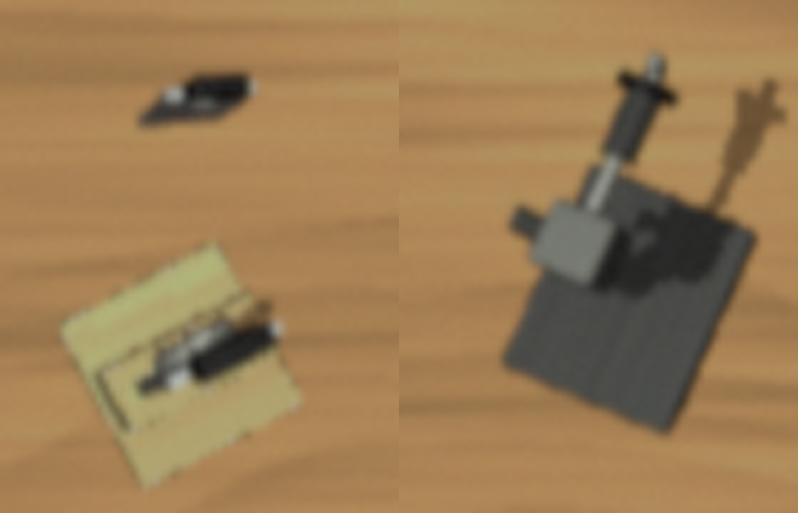

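View pics/s_h.png

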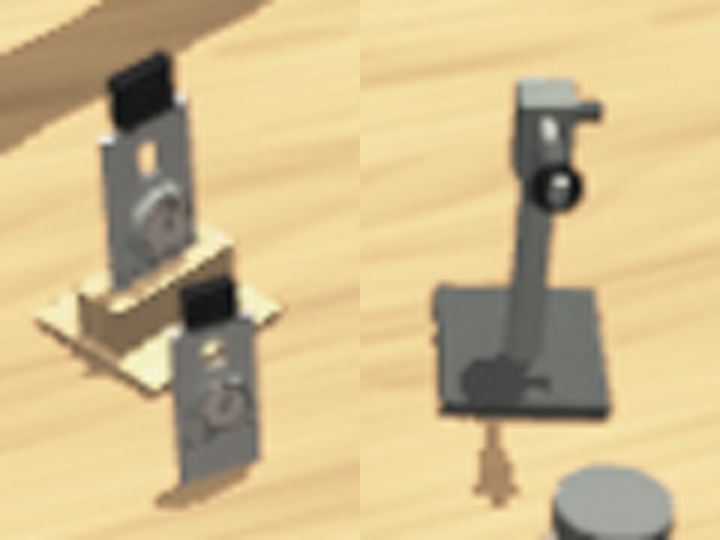

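```bash
cat >> h.py <<'E'
def ray(cal,u,v,pose=None):
    d=np.array([(u-cal['cx'])/cal['fx'],(v-cal['cy'])/cal['fy'],1.])
    if pose is None:
        R=cal['R'];t=cal['t']; return -R.T@t, R.T@d
    from scipy.spatial.transform import Rotation as Ro
    p,rpy=pose; Rt=Ro.from_euler('xyz',rpy,degrees=True).as_matrix(); H=cal['hand_eye']
    return Rt@H[:3,3]+p, Rt@(H[:3,:3]@d)
def onz(cal,u,v,z,pose=None):
    o,d=ray(cal,u,v,pose); return o+d*(z-o[2])/d[2]
def two(r1,r2):
    A=[];b=[]
    for o,d in (r1,r2):
        d=d/np.linalg.norm(d);P=np.eye(3)-np.outer(d,d);A.append(P);b.append(P@o)
    x=np.linalg.lstsq(np.vstack(A),np.hstack(b),rcond=None)[0]
    return x,[np.linalg.norm(P@x-bb) for P,bb in zip(A,b)]
E
python3 - <<'E'
from h import *
T=env.calibration('top');S=env.calibration('scene')
k=lambda l,ox,oy,xo,f:[(ox+(x-xo)/f-.4,oy+y/f-.4) for x,y in l]
tt=lambda l:k(l,340,170,0,5.7)
ts=lambda l:k(l,200,160,399,5.7)
def rep(n,pts,z):
    P=np.array([onz(T,u,v,z) for u,v in pts]); print(n,P.round(0)[:,:2].tolist(),'c',P.mean(0).round(1))
    e=np.diff(np.vstack([P,P[:1]]),axis=0); print(' len',np.linalg.norm(e,axis=1).round(1),'ang',np.degrees(np.arctan2(e[:,1],e[:,0])).round(1))
rep('holder',tt([(62,328),(213,243),(300,403),(147,487)]),8)
rep('foot',ts([(597,163),(755,237),(668,433),(503,362)]),12)
# grip block & hook tip by two views
s1=lambda x,y:(235+x/6-.4,180+y/6-.4); s2=lambda x,y:(350+(x-360)/6-.4,160+y/6-.4)
print('pad',two(ray(T,*ts([(646,88)])[0]),ray(S,*s2(556,188))))
print('tip',two(ray(T,*ts([(656,60)])[0]),ray(S,*s2(558,187))))
print('postbox',two(ray(T,*ts([(575,243)])[0]),ray(S,*s2(547,92))))
print('grip',two(ray(T,*tt([(235,350)])[0]),ray(S,*s1(141,82))))
print('hole/', [onz(S,*s1(141,60),160)])
E
```

```text
holder [[486.0, -113.0], [527.0, -189.0], [448.0, -230.0], [407.0, -153.0]] c [ 467.1 -171.3    8. ]
 len [86.8 89.3 86.7 87.9] ang [ -61.4 -152.9  117.7   27.1]
foot [[598.0, 215.0], [561.0, 136.0], [465.0, 178.0], [500.0, 259.0]] c [531.  196.9  12. ]
 len [ 87.2 105.1  88.7 108.1] ang [-115.6  156.5   66.4  -24.3]
pad (array([607.47483901, 164.47754762, 163.42871614]), [np.float64(1.7084326033192954), np.float64(1.7084326033195123)])
tip (array([618.10782247, 159.08245645, 171.69118957]), [np.float64(1.6386004334884752), np.float64(1.638600433487967)])
postbox (array([539.80002384, 192.94572043, 173.42540492]), [np.float64(0.6040462021704978), np.float64(0.6040462021703191)])
grip (array([ 468.56773689, -172.74740551,  148.2876801 ]), [np.float64(0.6669727045929037), np.float64(0.6669727045924757)])
hole/ [array([ 466.77042831, -172.17085517,  160.        ])]
```

>>> play_rows:
  increments:
    - [19.5,29,5,7.8,0]
    - [19.5,29,5,7.8,0]
    - [19.5,29,5,7.8,0]
    - [19.5,29,5,7.8,0]
    - [19.5,29,5,7.8,0]
    - [19.5,29,5,7.8,0]
    - [19.5,29,5,7.8,0]
    - [19.5,29,5,7.8,0]
    - [19.5,29,5,7.8,0]
    - [19.5,29,0,7.8,0]
    - [19.5,29,0,7.8,0]
    - [18,33,0,8.1,0]
    - [0,0,0,0,0]
    - [0,0,0,0,0]

```text
time_s: 1.9
ee_pos: [467.0, -173.1, 241.3]
ee_rot: [-180.0, -0.0, 118.0]
force: [-0.1, 0.3, 0.1]
gripper_width: 91.2
```

Run:
```python
from h import *
s=env.state(); print(s['time_s'],s['ee_pos'],s['ee_rot'],s['force'],s['gripper_width'])
save("wrist","w1.png")
```

```text
1.9 [ 467.02781279 -173.12884483  241.25712585] [-1.79956680e+02 -2.95918182e-03  1.17973903e+02] [-0.06024246  0.2598366   0.1263739 ] 91.1505727056331
```

View pics/w1.png

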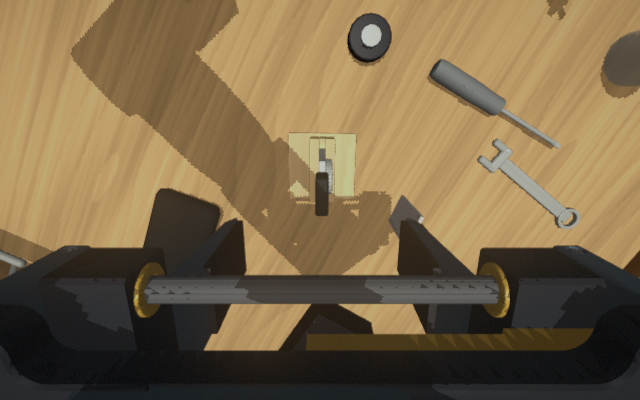

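Run:
```python
import cv2
t=cv2.imread('pics/w1.png')
cv2.imwrite('pics/w1c.png',cv2.resize(t[120:220,270:370],None,fx=6,fy=6,interpolation=cv2.INTER_CUBIC))
```

```text
(no output)
```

View pics/w1c.png

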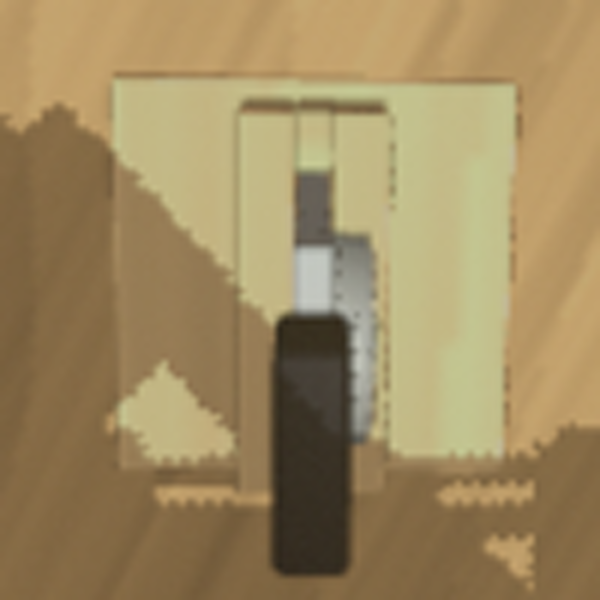

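Run:
```python
from h import *
W=env.calibration('wrist')
pose=(np.array([467.03,-173.13,241.26]),[-179.957,-.003,117.974])
f=lambda x,y,z:onz(W,270+x/6-.4,120+y/6-.4,z,pose)
for p in [(312,466,158),(275,466,158),(350,466,158),(312,357,158),(312,575,158),(112,75,8),(517,83,8)]: print(p,f(*p).round(1))
a=f(112,75,8);b=f(517,83,8);print(np.degrees(np.arctan2(*(b-a)[1::-1])),np.linalg.norm(a-b))
a=f(275,370,158);b=f(275,565,158);print(np.degrees(np.arctan2(*(b-a)[1::-1])))
```

```text
(312, 466, 158) [ 466.7 -172.6  158. ]
(275, 466, 158) [ 461.9 -175.2  158. ]
(350, 466, 158) [ 471.8 -169.9  158. ]
(312, 357, 158) [ 458.9 -157.8  158. ]
(312, 575, 158) [ 474.9 -187.9  158. ]
(112, 75, 8) [ 406.5 -152.9    8. ]
(517, 83, 8) [ 485.9 -112.7    8. ]
26.878433437665304 88.94439375944162
-62.314114931768174
```

>>> play_rows:
  increments:
    - [0,0.5,-20,-0.7,0]
    - [0,0,-30,0,0.3]
    - [0,0,-25,0,0.3]
    - [0,0,-15,0,0.3]
    - [0,0,-12,0,0.3]
    - [0,0,0,0,0.5]
    - [0,0,0,0,0.8]
    - [0,0,0,0,1]
    - [0,0,0,0,1]
    - [0,0,0,0,1]
    - [0,0,0,0,1]
  newtons: 35

```text
time_s: 3.32
ee_pos: [467.5, -172.3, 139.6]
ee_rot: [180.0, 0.0, 117.3]
force: [-0.2, -0.0, 0.4]
gripper_width: 9.8
```

Run:
```python
from h import *
s=env.state(); print(s['time_s'],s['ee_pos'],s['gripper_width'])
im=save("wrist","w2.png")
im=save("scene","s2.png")
cv2.imwrite('pics/s2c.png',cv2.resize(cv2.cvtColor(im[150:290,200:320],cv2.COLOR_RGB2BGR),None,fx=5,fy=5)[:600])
```

```text
3.325 [ 467.47970304 -172.34534543  139.61935209] 9.817695574210203
```

View pics/w2.png

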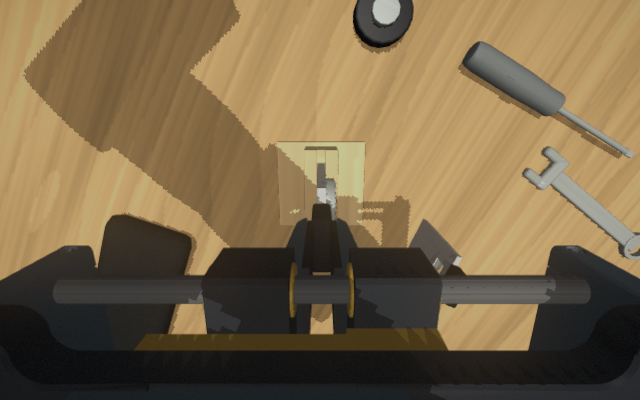

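View pics/s2c.png

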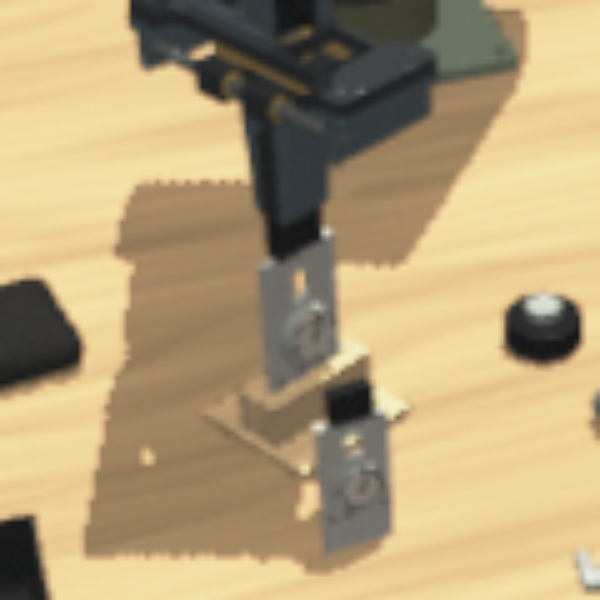

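>>> play_rows:
  increments:
    - [0,0,5,0,1]
    - [0,0,10,0,1]
    - [0,0,20,0,1]
    - [0,0,30,0,1]
    - [0,0,40,0,1]
    - [0,0,40,0,1]
    - [0,0,40,0,1]
    - [0,0,0,0,1]

```text
time_s: 4.42
ee_pos: [468.8, -172.9, 328.0]
ee_rot: [179.7, 0.3, 117.3]
force: [-0.6, 0.0, -2.3]
gripper_width: 10.2
```

Run:
```python
from h import *
s=env.state(); print(s['time_s'],s['ee_pos'],s['force'],s['gripper_width'])
im=save("scene","s3.png")
cv2.imwrite('pics/s3c.png',cv2.resize(cv2.cvtColor(im[50:290,180:420],cv2.COLOR_RGB2BGR),None,fx=2.5,fy=2.5)[:600])
```

```text
4.425 [ 468.81470049 -172.92990069  328.00479955] [-0.64516998  0.00573825 -2.28904004] 10.153465793423505
```

View pics/s3c.png

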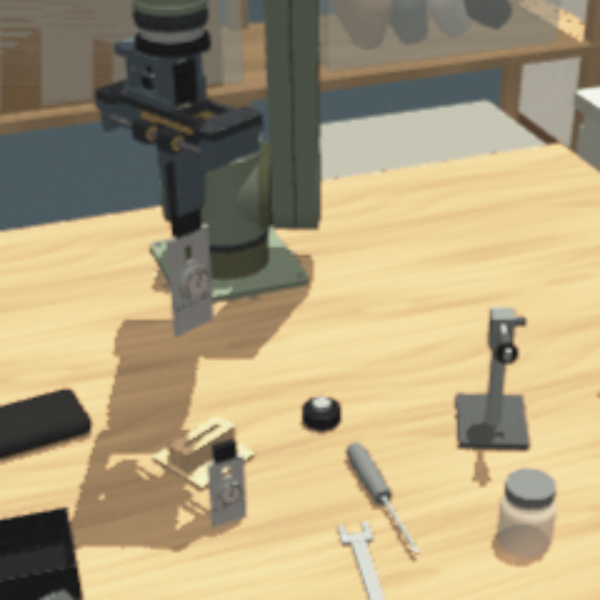

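>>> play_rows:
  increments:
    - [8,13,1,-2.3,1]
    - [16,26,0,-4.3,1]
    - [16,26,0,-4.3,1]
    - [16,26,0,-4.3,1]
    - [16,26,0,-4.3,1]
    - [16,26,0,-4.3,1]
    - [16,26,0,-4.3,1]
    - [16,26,0,-4.3,1]
    - [16,26,0,-4.3,1]
    - [16,26,0,-4.3,1]
    - [16,26,0,-4.3,1]
    - [14,26,0,-4.3,1]
    - [8,14,0,-3,1]
    - [0,0,0,0,1]
    - [0,0,0,0,1]
    - [0,0,0,0,1]

```text
time_s: 6.48
ee_pos: [657.0, 139.8, 325.5]
ee_rot: [-180.0, 0.0, 64.7]
force: [0.7, 0.5, -0.1]
gripper_width: 0.4
```

Run:
```python
from h import *
s=env.state(); print(s['time_s'],repr(s['ee_pos']),repr(s['ee_rot']),s['force'],s['gripper_width'])
im=save("wrist","w4.png")
T=env.calibration('top')
print('jar',onz(T,263,134,45))
```

```text
6.475 array([656.98713338, 139.83451081, 325.5348564 ]) array([-1.79998041e+02,  2.07841477e-02,  6.46864628e+01]) [ 0.67835944  0.46754522 -0.06009685] 0.3830472035219822
jar [746.39430281 130.86819041  45.        ]
```

View pics/w4.png

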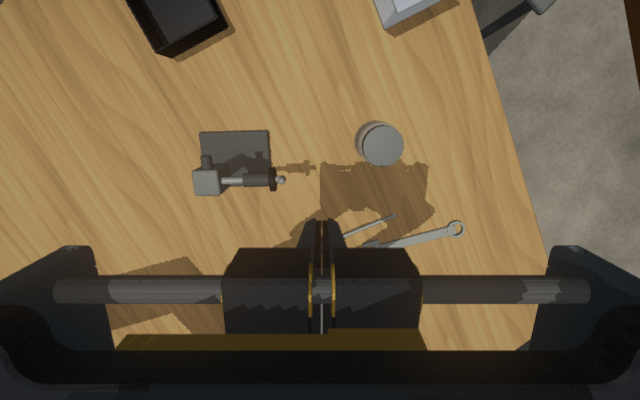

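The fingers have closed fully (0.4 mm), so the gauge was dropped during the move. I need to find it.

Run:
```python
from h import *
im=save("scene","s5.png"); cv2.imwrite('pics/s5c.png',cv2.resize(cv2.cvtColor(im[150:310,130:450],cv2.COLOR_RGB2BGR),None,fx=2.5,fy=2.5))
im=save("top","t5.png"); cv2.imwrite('pics/t5c.png',cv2.resize(cv2.cvtColor(im[80:300,200:480],cv2.COLOR_RGB2BGR),None,fx=2.7,fy=2.7))
```

```text
(no output)
```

View pics/s5c.png

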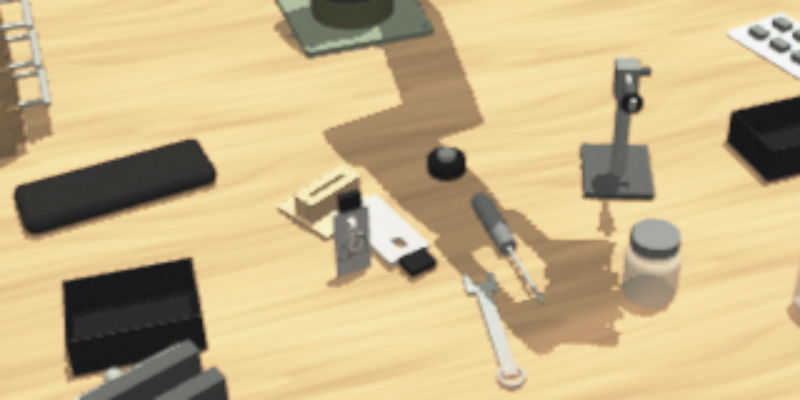

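View pics/t5c.png

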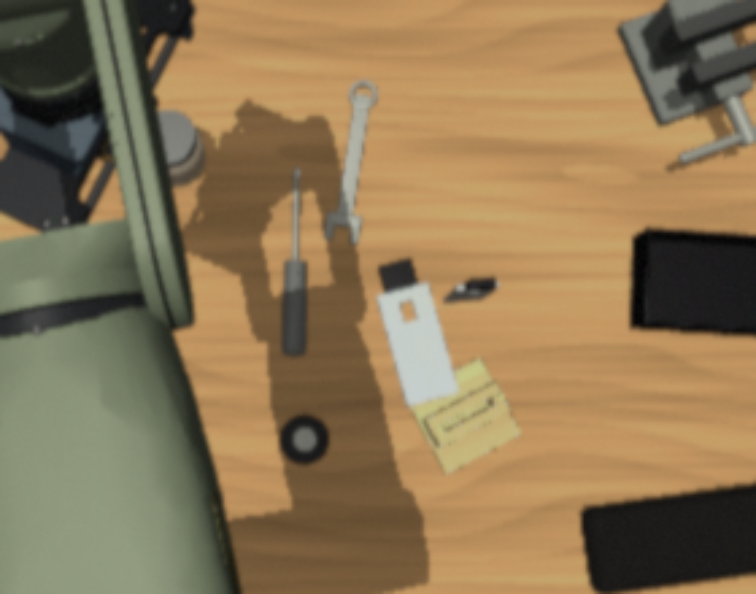

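Run:
```python
from h import *
T=env.calibration('top');S=env.calibration('scene')
f=lambda x,y:(200+x/2.7-.3,80+y/2.7-.3)
for n,p in dict(TL=(380,295),TR=(428,284),BR=(457,393),BL=(413,405),btl=(378,270),btr=(411,260),bbl=(388,291),bbr=(417,282)).items():
    print(n,onz(T,*f(*p),14).round(1))
g=lambda x,y:(130+x/2.5-.3,150+y/2.5-.3)
print('la top',two(ray(T,*f(482,286)),ray(S,*g(349,194))))
for p in [(446,299),(475,296)]: print('la base',onz(T,*f(*p),0).round(1))
for p in [(336,278),(370,265)]: print('la base s',onz(S,*g(*p),0).round(1))
```

```text
TL [593.9 -86.1  14. ]
TR [ 605.2 -137.    14. ]
BR [ 490.3 -164.5   14. ]
BL [ 478.2 -118.3   14. ]
btl [620.5 -84.5  14. ]
btr [ 631.  -119.6   14. ]
bbl [598.1 -94.6  14. ]
bbr [ 607.4 -125.4   14. ]
la top (array([ 587.91076497, -176.67449463,  108.79426106]), [np.float64(0.30679763773597263), np.float64(0.3067976377359212)])
la base [ 591.1 -157.6    0. ]
la base [ 594.1 -188.7    0. ]
la base s [ 597.2 -201.1    0. ]
la base s [ 589.4 -157.5    0. ]
```

>>> play_rows:
  increments:
    - [-12,-27,-5,-5.1,0.5]
    - [-12,-27,-10,-5.1,0.2]
    - [-13,-27,-10,-5.1,0.15]
    - [-13,-27,-10,-5.1,0.15]
    - [-13,-27,-10,-5.1,0.15]
    - [-13,-27,-10,-5.1,0.15]
    - [-13,-27,-10,-5.1,0.15]
    - [-13,-27,-10,-5.1,0.15]
    - [-13,-27,-10,-5.1,0.15]
    - [-12,-27,-10,-5.1,0.15]
    - [0,0,0,0,0.15]
    - [0,0,0,0,0.15]

```text
time_s: 8.12
ee_pos: [530.8, -129.1, 231.0]
ee_rot: [180.0, -0.1, 13.7]
force: [-0.1, 0.4, -0.3]
gripper_width: 77.6
```

Run:
```python
from h import *
s=env.state(); print(s['time_s'],repr(s['ee_pos']),repr(s['ee_rot']),s['force'],s['gripper_width'])
im=save("wrist","w6.png")
T=env.calibration('top')
for n,p,z in [('sd a',(309,211),10),('sd b',(309.6,143),5),('sd mid',(308.5,177),10),('caster',(312.6,243),15)]: print(n,onz(T,*p,z).round(0))
```

```text
8.125 array([ 530.77888029, -129.06309713,  231.0124002 ]) array([ 1.79998467e+02, -7.28477706e-02,  1.37397564e+01]) [-0.13736677  0.37014827 -0.29658528] 77.58996119461382
sd a [532.   4.  10.]
sd b [731.   0.   5.]
sd mid [630.   4.  10.]
caster [442.  -6.  15.]
```

View pics/w6.png

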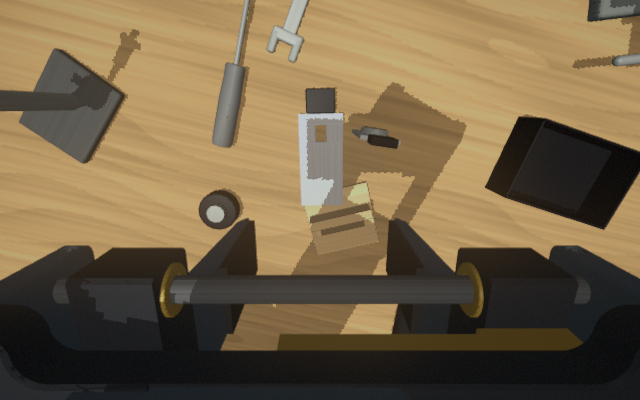

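Run:
```python
from h import *
im=cv2.imread('pics/w6.png'); cv2.imwrite('pics/w6c.png',cv2.resize(im[75:265,280:420],None,fx=4,fy=4,interpolation=cv2.INTER_CUBIC)[:600])
```

```text
(no output)
```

View pics/w6c.png

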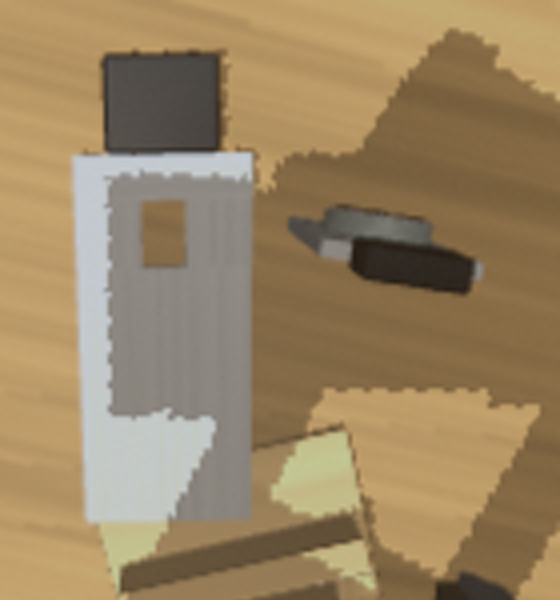

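Run:
```python
from h import *
W=env.calibration('wrist')
pose=(np.array([530.78,-129.06,231.01]),[179.998,-.073,13.74])
f=lambda x,y,z:onz(W,280+x/4-.4,75+y/4-.4,z,pose)
for zt,zb in((14,14),(20,10)):
  P=[f(73,155,zt),f(253,152,zt),f(250,519,zb),f(86,521,zb)]
  print(np.round(P,1).tolist(), [np.linalg.norm(P[i]-P[(i+1)%4]).round(1) for i in range(4)])
  t=(P[0]+P[1])/2;b=(P[2]+P[3])/2;print(t.round(1),b.round(1),np.degrees(np.arctan2(*(t-b)[1::-1])))
print('block',f(104,53,18),f(220,53,18),f(217,150,18))
print('la base pts',f(290,222,0),f(320,255,0),f(470,292,105),f(350,270,105),f(325,225,60), 'base corner',f(343,428,8))
```

```text
[[592.8, -84.3, 14.0], [607.0, -138.5, 14.0], [491.1, -168.2, 14.0], [477.2, -114.5, 14.0]] [np.float64(56.0), np.float64(119.7), np.float64(55.4), np.float64(119.5)]
[ 599.9 -111.4   14. ] [ 484.1 -141.3   14. ] 14.515367578191084
[[593.0, -84.6, 20.0], [607.0, -138.1, 20.0], [489.9, -168.7, 10.0], [475.9, -114.5, 10.0]] [np.float64(55.2), np.float64(121.5), np.float64(56.0), np.float64(121.3)]
[ 600.  -111.3   20. ] [ 482.9 -141.6   10. ] 14.503837588661133
block [624.17766866 -87.13677729  18.        ] [ 632.49793328 -121.12818694   18.        ] [ 604.93303229 -127.26783017   18.        ]
la base pts [ 588.49025583 -156.85055997    0.        ] [ 580.5649078  -169.26096272    0.        ] [ 587.4618269  -193.18599818  105.        ] [ 585.57953628 -162.69306951  105.        ] [ 592.76409315 -159.93329557   60.        ] base corner [ 527.69476192 -191.16526883    8.        ]
```

>>> play_rows:
  increments:
    - [-3.6,-1.1,-30,0.8,0.27]
    - [0,0,-45,0,0.27]
    - [0,0,-45,0,0.27]
    - [0,0,-40,0,0.27]
    - [0,0,-25,0,0.27]
    - [0,0,-15,0,0.27]
    - [0,0,-9,0,0.27]
    - [0,0,-3,0,0.27]
    - [0,0,0,0,0.27]

```text
time_s: 9.3
ee_pos: [527.3, -130.6, 19.1]
ee_rot: [180.0, -0.1, 14.5]
force: [-0.1, -0.3, 0.3]
gripper_width: 66.8
```

Run:
```python
from h import *
s=env.state(); print(s['time_s'],s['ee_pos'],s['ee_rot'],s['force'],s['gripper_width'])
im=save("wrist","w7.png")
```

```text
9.3 [ 527.33491736 -130.55683752   19.07136223] [ 1.79959570e+02 -6.50534633e-02  1.45125461e+01] [-0.06012495 -0.25935301  0.30366298] 66.79043371042287
```

View pics/w7.png

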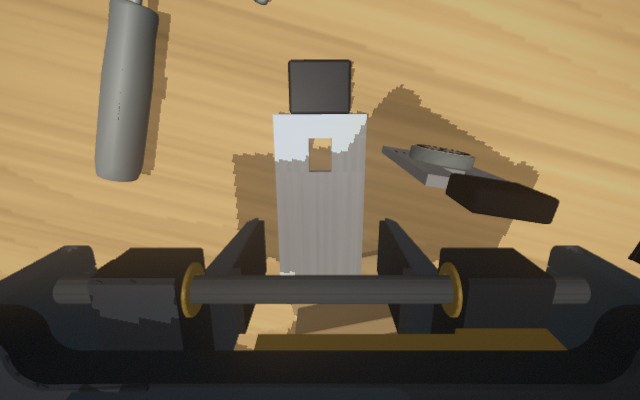

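The plate is straddled with no contact with the look-alike. Next I close, lift a little and carry it clear of the look-alike.

>>> play_rows:
  increments:
    - [0,0,0,0,0.4]
    - [0,0,0,0,0.5]
    - [0,0,0,0,1]
    - [0,0,0,0,1]
    - [0,0,0,0,1]
  newtons: 50

```text
time_s: 9.98
ee_pos: [526.8, -130.4, 18.5]
ee_rot: [180.0, 0.0, 14.5]
force: [-0.0, 0.6, -0.3]
gripper_width: 19.2
```

>>> play_rows:
  increments:
    - [0,0,4,0,1]
    - [0,0,6,0,1]
    - [0,0,6,0,1]
    - [-2,4,4,0,1]
    - [-4,7,0,0,1]
    - [-6,10,0,0,1]
    - [-6,10,0,0,1]
    - [-6,9,0,0,1]
    - [-4,6,0,0,1]
    - [-2,4,0,0,1]
    - [0,0,0,0,1]

```text
time_s: 11.35
ee_pos: [496.8, -80.3, 38.5]
ee_rot: [180.0, -0.0, 14.5]
force: [0.4, -0.9, -0.5]
gripper_width: 0.3
```

Run:
```python
from h import *
s=env.state(); print(s['time_s'],s['ee_pos'],s['ee_rot'],s['force'],s['gripper_width'])
im=save("wrist","w8.png")
```

```text
11.35 [496.81419968 -80.26744367  38.52277248] [ 1.79988454e+02 -1.00342006e-02  1.45306797e+01] [ 0.3549933  -0.87779081 -0.45362377] 0.27090254216882576
```

View pics/w8.png

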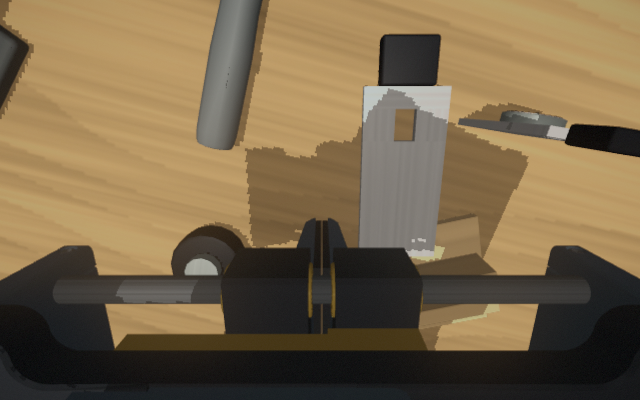

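```bash
python3 - <<'E'
from h import *
W=env.calibration('wrist');Hi=np.linalg.inv(W['hand_eye'])
def pj(p):
    c=Hi@np.r_[p,1]; return (W['fx']*c[0]/c[2]+W['cx'],W['fy']*c[1]/c[2]+W['cy'])
for z in(14,0,-20,-46): print(z,[tuple(np.round(pj((x,-33.4,z)),1)) for x in(16,0,-16)])
f=lambda u,v,z:onz(W,u,v,z,(np.array([496.81,-80.27,38.52]),[179.99,-.01,14.53]))
for z in(8,14): 
  P=np.array([f(364,86,z),f(451,86,z),f(434.5,256,z),f(358.5,249,z)]); print(z,P.round(1).tolist(),np.linalg.norm(P[0]-P[1]),np.linalg.norm(P[1]-P[2]))
g=lambda u,v,z:onz(W,u,v,z,(np.array([527.33,-130.56,19.07]),[179.96,-.065,14.51]))
for z in(6,10,14): 
  P=np.array([g(273.5,114.5,z),g(367,114.5,z),g(362,275,z),g(279.5,275,z)]); print(z,P.round(1).tolist(),np.linalg.norm(P[0]-P[1]),np.linalg.norm(P[2]-P[3]))
E
python3 - <<'E'
import cv2
im=cv2.imread('pics/w7.png');cv2.imwrite('pics/w7c.png',cv2.resize(im[200:340,180:460],None,fx=2.8,fy=2.8))
E
```

```text
14 [(np.float64(271.3), np.float64(204.1)), (np.float64(272.3), np.float64(226.3)), (np.float64(273.3), np.float64(247.6))]
0 [(np.float64(267.9), np.float64(210.7)), (np.float64(269.0), np.float64(234.3)), (np.float64(270.2), np.float64(256.8))]
-20 [(np.float64(262.1), np.float64(222.0)), (np.float64(263.6), np.float64(247.8)), (np.float64(265.0), np.float64(272.3))]
-46 [(np.float64(252.5), np.float64(240.9)), (np.float64(254.5), np.float64(270.1)), (np.float64(256.3), np.float64(297.8))]
8 [[592.9, -84.6, 8.0], [607.2, -139.8, 8.0], [488.8, -172.2, 8.0], [479.8, -114.2, 8.0]] 57.05374229490039 122.79841599291922
14 [[592.4, -83.9, 14.0], [606.3, -137.6, 14.0], [491.1, -169.1, 14.0], [482.4, -112.7, 14.0]] 55.482669468867364 119.41695061157442
6 [[591.9, -83.6, 6.0], [606.4, -139.5, 6.0], [498.9, -168.4, 6.0], [484.1, -111.1, 6.0]] 57.78983852788603 59.16962308592834
10 [[592.2, -84.1, 10.0], [606.4, -139.0, 10.0], [501.0, -167.2, 10.0], [486.5, -111.1, 10.0]] 56.637021137379726 57.989281139649144
14 [[592.4, -84.7, 14.0], [606.3, -138.4, 14.0], [503.1, -166.1, 14.0], [488.9, -111.1, 14.0]] 55.48420374687337 56.808939193369994
```

View pics/w7c.png

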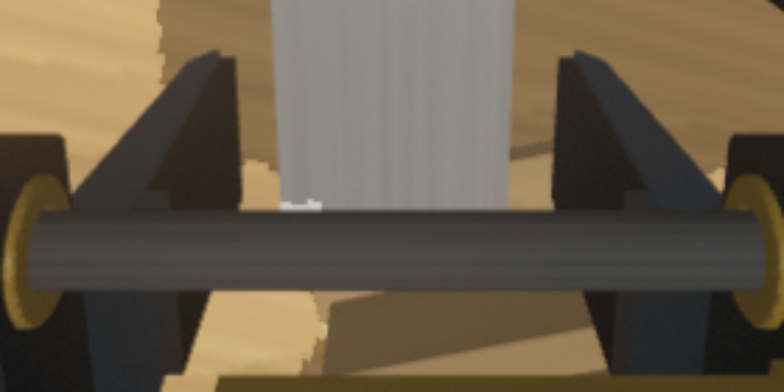

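The wrist image shows the fingertips about 30 mm further back than stated: the pad corner at (264,220) fits tool z ≈ -16. That explains both failures. The first grasp only caught the rounded block top, and the second closed above the plate. I'll check by touching the bare table gently.

>>> play_rows:
  increments:
    - [0,0,-12,0,1]
    - [0,0,-12,0,1]
    - [0,0,-10,0,1]
    - [0,0,-4,0,1]
    - [0,0,0,0,1]

```text
time_s: 12.02
ee_pos: [496.6, -80.4, 0.0]
ee_rot: [-180.0, 0.0, 14.5]
force: [0.0, 0.7, -1.0]
gripper_width: 0.6
```

>>> play_rows:
  increments:
    - [0,0,-2,0,1]
    - [0,0,-1,0,1]
    - [0,0,-1,0,1]
    - [0,0,0,0,1]

```text
time_s: 12.52
ee_pos: [496.8, -80.4, -3.5]
ee_rot: [180.0, -0.0, 14.5]
force: [-0.8, -0.1, -1.3]
gripper_width: 0.4
```

>>> play_rows:
  increments:
    - [0,0,-2,0,1]
    - [0,0,-1,0,1]
    - [0,0,0,0,1]

```text
time_s: 12.9
ee_pos: [496.7, -80.4, -6.6]
ee_rot: [-180.0, 0.0, 14.5]
force: [0.5, -1.4, -0.3]
gripper_width: 0.5
```

>>> play_rows:
  increments:
    - [0,0,-2,0,1]
    - [0,0,-1,0,1]
    - [0,0,-1,0,1]
    - [0,0,0,0,1]

```text
time_s: 13.4
ee_pos: [496.7, -80.4, -10.6]
ee_rot: [180.0, 0.0, 14.5]
force: [0.0, 0.7, 0.4]
gripper_width: 0.6
```

>>> play_rows:
  increments:
    - [0,0,-1,0,1]
    - [0,0,-1,0,1]
    - [0,0,0,0,1]

```text
time_s: 13.78
ee_pos: [496.7, -80.4, -12.6]
ee_rot: [180.0, 0.0, 14.5]
force: [-0.7, -0.5, 1.4]
gripper_width: 0.4
```

>>> play_rows:
  increments:
    - [0,0,-1,0,1]
    - [0,0,0,0,1]

```text
time_s: 14.02
ee_pos: [496.7, -80.4, -13.6]
ee_rot: [180.0, 0.0, 14.5]
force: [0.3, 0.3, -0.9]
gripper_width: 0.5
```

>>> play_rows:
  increments:
    - [0,0,-1,0,1]
    - [0,0,-1,0,1]
    - [0,0,0,0,1]

```text
time_s: 14.4
ee_pos: [496.7, -80.4, -15.6]
ee_rot: [-180.0, 0.0, 14.5]
force: [-0.4, 0.2, 0.9]
gripper_width: 0.2
```

>>> play_rows:
  increments:
    - [0,0,-1,0,1]
    - [0,0,0,0,1]

```text
time_s: 14.65
ee_pos: [496.7, -80.4, -16.6]
ee_rot: [180.0, 0.0, 14.5]
force: [0.1, 1.1, -0.4]
gripper_width: 0.1
```

Run:
```python
from h import *
s=env.state(); print(s['time_s'],s['ee_pos'],s['force'])
im=save("wrist","w9.png")
cv2.imwrite('pics/w9c.png',cv2.resize(cv2.cvtColor(im[150:400,160:480],cv2.COLOR_RGB2BGR),None,fx=2.4,fy=2.4))
```

```text
14.65 [496.72216308 -80.43852174 -16.59562878] [ 0.11768924  1.10088106 -0.427546  ]
```

View pics/w9c.png

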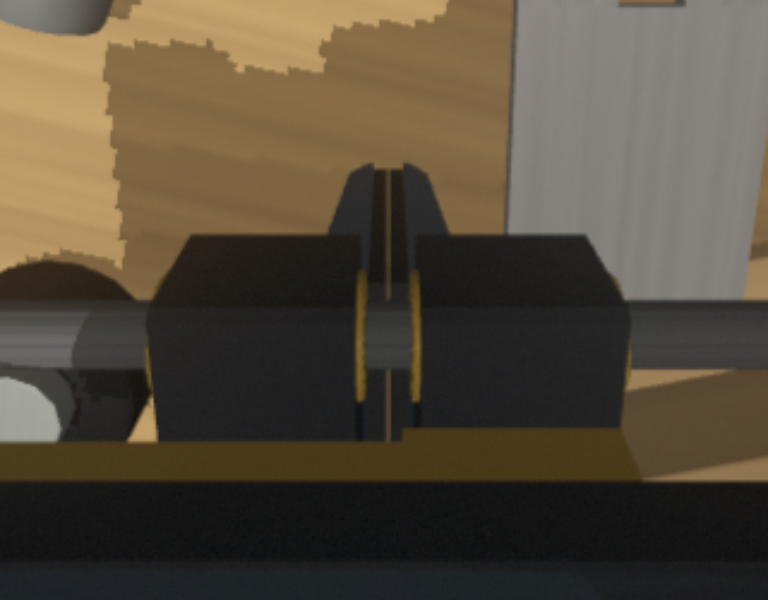

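>>> play_rows:
  increments:
    - [0,0,-1,0,1]
    - [0,0,0,0,1]

```text
time_s: 14.95
ee_pos: [496.9, -80.5, -17.2]
ee_rot: [180.0, -0.0, 14.5]
force: [-1.1, -0.6, 4.5]
gripper_width: 0.4
```

>>> play_rows:
  increments:
    - [0,0,-1,0,1]
    - [0,0,0,0,1]

```text
time_s: 15.2
ee_pos: [496.9, -80.5, -17.2]
ee_rot: [180.0, -0.0, 14.5]
force: [-2.9, 0.3, 12.2]
gripper_width: 0.2
```

>>> play_rows:
  increments:
    - [0,0,-1,0,1]
    - [0,0,0,0,1]

```text
time_s: 15.45
ee_pos: [496.9, -80.5, -17.3]
ee_rot: [180.0, -0.0, 14.5]
force: [-5.2, 0.9, 20.8]
gripper_width: 0.1
```

Contact shows at TCP z = -17.2, so the tips sit 17 mm behind the reported TCP rather than 14 mm ahead. I'll redo the straddle with that correction.

>>> play_rows:
  increments:
    - [0,0,20,0,0.9]
    - [0,0,40,0,0.27]
    - [0,0,25,0,0.27]
    - [10,-15,0,0,0.27]
    - [14,-25,0,0,0.27]
    - [6.4,-9.8,0,0,0.27]
    - [0,0,-20,0,0.27]
    - [0,0,-25,0,0.27]
    - [0,0,-20,0,0.27]
    - [0,0,-10,0,0.27]
    - [0,0,-3,0,0.27]
    - [0,0,0,0,0.4]
    - [0,0,0,0,0.5]
    - [0,0,0,0,0.7]
    - [0,0,0,0,1]
    - [0,0,0,0,1]
  newtons: 50

```text
time_s: 17.45
ee_pos: [527.5, -130.3, -12.2]
ee_rot: [180.0, -0.0, 14.5]
force: [-1.0, -0.3, 0.8]
gripper_width: 55.3
```

>>> play_rows:
  increments:
    - [0,0,5,0,1]
    - [0,0,12,0,1]
    - [0,0,16,0,1]
    - [0,0,12,0,1]
    - [-6,6,0,0,1]
    - [-11,12,0,0,1]
    - [-11,12,0,0,1]
    - [-11,12,0,0,1]
    - [-6,6,0,0,1]
    - [0,0,-10,0,1]
    - [0,0,-16,0,1]
    - [0,0,-12,0,1]
    - [0,0,-5,0,1]
    - [0,0,0,0,1]
    - [0,0,0,0,0.4]
    - [0,0,0,0,0.27]
    - [0,0,0,0,0.27]

```text
time_s: 19.58
ee_pos: [482.2, -81.0, -9.3]
ee_rot: [-179.9, -0.0, 14.4]
force: [-3.3, 7.4, 12.4]
gripper_width: 66.2
```

Run:
```python
from h import *
s=env.state(); print(s['time_s'],s['ee_pos'],s['ee_rot'],s['force'],s['gripper_width'],s['qpos'])
im=save("wrist","w10.png")
```

```text
19.575 [482.17877078 -80.97639243  -9.27855784] [-1.79876635e+02 -3.52163624e-02  1.43878045e+01] [-3.2996959   7.44054453 12.39395792] 66.23931307786746 [-10.97241471  24.09110251 116.14715638   0.19778755  39.78292469
  64.48772479]
```

View pics/w10.png

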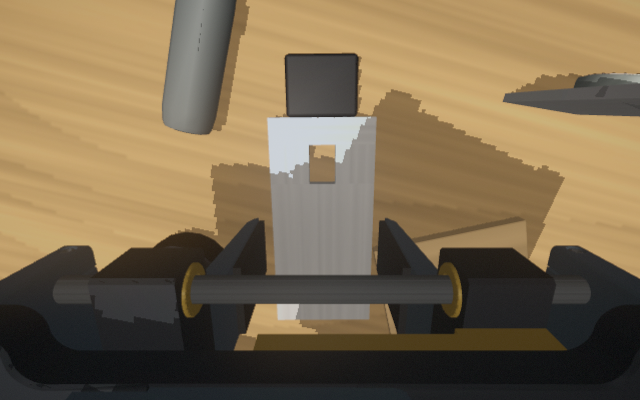

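Run:
```python
from h import *
W=env.calibration('wrist')
pose=(np.array([482.18,-80.98,-9.28]),[-179.88,-.035,14.39])
g=lambda u,v,z:onz(W,u,v,z,pose)
for z in(14,18):
  P=[g(267.5,117.5,z),g(376,117,z),g(369.5,319,z),g(279,319,z)]
  print(np.round(P,1).tolist(),np.linalg.norm(P[0]-P[1]),np.linalg.norm(P[2]-P[3]))
  t=(P[0]+P[1])/2;b=(P[2]+P[3])/2;print(t,b,np.degrees(np.arctan2(*(t-b)[1::-1])),np.linalg.norm(t-b))
print(g(170,128,10),g(213,132,10))
```

```text
[[546.9, -36.5, 14.0], [560.8, -89.7, 14.0], [444.8, -121.4, 14.0], [430.9, -67.6, 14.0]] 55.02201242501667 55.591391242337224
[553.82170225 -63.11110672  14.        ] [437.88831207 -94.52591347  14.        ] 15.16151781262478 120.11428325076479
[[547.2, -37.1, 18.0], [560.7, -89.0, 18.0], [447.6, -120.0, 18.0], [434.1, -67.5, 18.0]] 53.68103524691586 54.2365373635112
[553.94755852 -63.07900202  18.        ] [440.83965624 -93.72817814  18.        ] 15.161517812624789 117.18690009074824
[528.59720282  12.60261661  10.        ] [532.16903188  -9.5800385   10.        ]
```

>>> play_rows:
  increments:
    - [0,0,8,0,0.27]
    - [15,4,0,0.7,0.27]
    - [28,6.5,0,0,0.27]
    - [15.1,3.8,0,0,0.28]
    - [0,0,-7,0,0.3]
    - [0,0,-2,0,0.3]
    - [0,0,0,0,0.5]
    - [0,0,0,0,1]
    - [0,0,0,0,1]
    - [0,0,0,0,1]
  newtons: 14

```text
time_s: 20.88
ee_pos: [540.1, -68.0, -11.5]
ee_rot: [180.0, 0.0, 15.2]
force: [-0.7, -0.3, -2.1]
gripper_width: 55.9
```

>>> play_rows:
  increments:
    - [-2.9,-0.8,16.4,0,1]
    - [-6.1,-1.7,17.4,0,1]
    - [-9,-2.4,16,0,1]
    - [-11.4,-3.1,14.2,0,1]
    - [-13.7,-3.7,11.8,0,1]
    - [-15.4,-4.2,9.3,0,1]
    - [-16.8,-4.6,6.3,0,1]
    - [-14,-3.8,2.8,0,1]
    - [-12.4,-3.4,0.8,0,1]
    - [0,0,0,0,1]

```text
time_s: 22.12
ee_pos: [437.4, -95.8, 83.3]
ee_rot: [-180.0, 0.0, 15.2]
force: [0.6, -0.3, -2.6]
gripper_width: 55.9
```

Run:
```python
from h import *
s=env.state(); print(s['time_s'],s['ee_pos'],s['ee_rot'],s['force'],s['gripper_width'])
im=save("scene","s11.png")
cv2.imwrite('pics/s11c.png',cv2.resize(cv2.cvtColor(im[90:290,180:420],cv2.COLOR_RGB2BGR),None,fx=3,fy=3))
im=save("wrist","w11.png")
```

```text
22.125 [437.43664028 -95.76866771  83.28242862] [-1.79977934e+02  4.37761459e-02  1.51648514e+01] [ 0.59685596 -0.3157155  -2.57070448] 55.93395571786837
```

View pics/s11c.png

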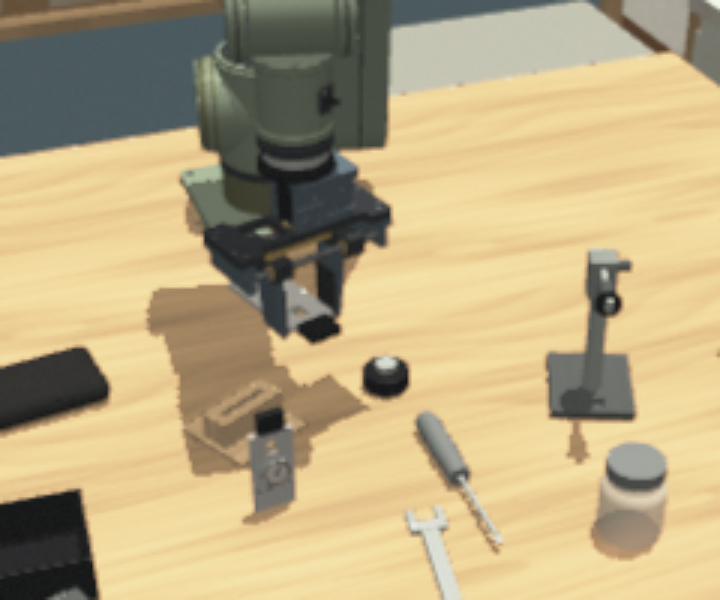

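View pics/w11.png

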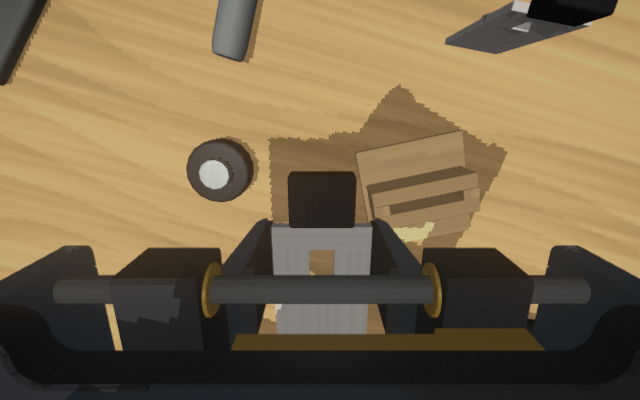

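>>> play_rows:
  increments:
    - [0,0,4,0,1]
    - [0,0,0,0,1]
    - [0,0,0,0,1]
  newtons: 7

```text
time_s: 22.6
ee_pos: [438.8, -95.6, 87.5]
ee_rot: [180.0, -0.0, 15.2]
force: [0.7, 0.7, -2.4]
gripper_width: 55.7
```

Run:
```python
from h import *
s=env.state(); print(s['time_s'],s['ee_pos'],s['ee_rot'],s['force'],s['gripper_width'])
im=save("scene","s12.png")
cv2.imwrite('pics/s12c.png',cv2.resize(cv2.cvtColor(im[130:250,230:360],cv2.COLOR_RGB2BGR),None,fx=4,fy=4))
```

```text
22.6 [438.81010637 -95.57502496  87.45211212] [ 1.79993587e+02 -3.25688731e-03  1.52234372e+01] [ 0.67137682  0.67504187 -2.39372824] 55.668702632520834
```

View pics/s12c.png

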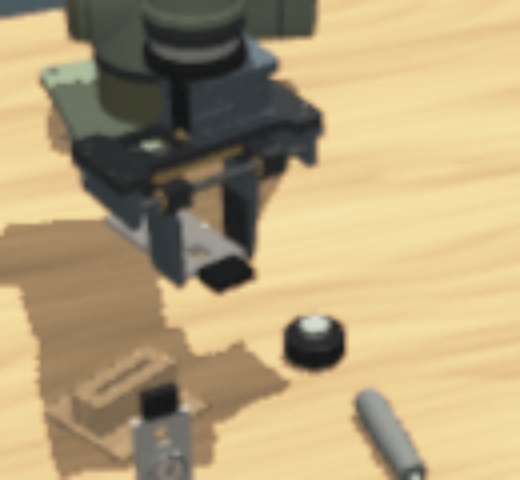

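Still horizontal, so I'll drop the grip force to 3–4 N.

>>> play_rows:
  increments:
    - [0,0,0,0,1]
    - [0,0,0,0,1]
    - [0,0,0,0,1]
  newtons: 3.5

```text
time_s: 23.02
ee_pos: [438.9, -95.7, 87.6]
ee_rot: [180.0, -0.0, 15.2]
force: [0.4, 0.3, -0.4]
gripper_width: 55.9
```

Run:
```python
from h import *
s=env.state(); print(s['time_s'],s['ee_pos'],s['force'],s['gripper_width'])
im=save("scene","s13.png")
cv2.imwrite('pics/s13c.png',cv2.resize(cv2.cvtColor(im[130:250,230:360],cv2.COLOR_RGB2BGR),None,fx=4,fy=4))
```

```text
23.025 [438.86378513 -95.69915603  87.64976482] [ 0.4409605   0.31371473 -0.42637703] 55.904904189611834
```

View pics/s13c.png

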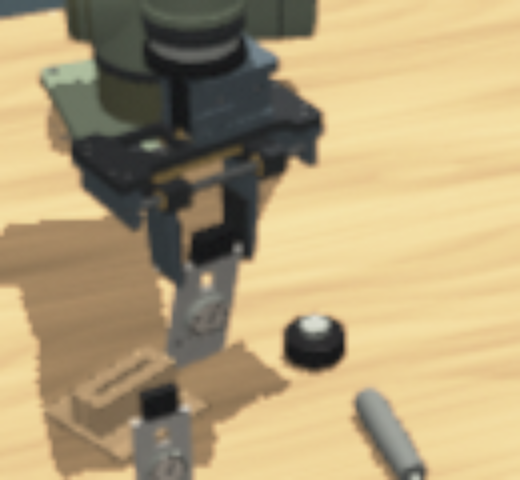

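It swung upright with the dial facing outward. I'll grip it firmly and check the tilt.

>>> play_rows:
  increments:
    - [0,0,0,0,1]
    - [0,0,0,0,1]
  newtons: 55

```text
time_s: 23.32
ee_pos: [438.8, -95.7, 87.6]
ee_rot: [180.0, -0.0, 15.2]
force: [0.3, 0.5, -0.1]
gripper_width: 54.3
```

Run:
```python
from h import *
s=env.state(); print(s['time_s'],repr(s['ee_pos']),repr(s['ee_rot']),s['force'],s['gripper_width'])
im=save("wrist","w14.png")
cv2.imwrite('pics/w14c.png',cv2.resize(cv2.cvtColor(im[130:330,200:440],cv2.COLOR_RGB2BGR),None,fx=3,fy=3))
im=save("scene","s14.png")
cv2.imwrite('pics/s14c.png',cv2.resize(cv2.cvtColor(im[180:230,260:300],cv2.COLOR_RGB2BGR),None,fx=10,fy=10,interpolation=cv2.INTER_CUBIC))
```

```text
23.325 array([438.84829315, -95.72047885,  87.64449116]) array([ 1.79976904e+02, -3.13597133e-02,  1.52096935e+01]) [ 0.25750781  0.45778278 -0.08079535] 54.33342981376888
```

View pics/w14c.png

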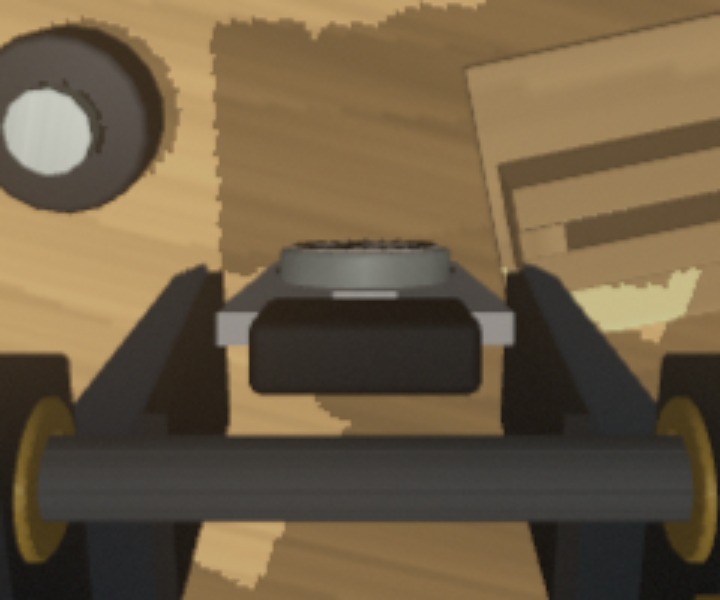

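View pics/s14c.png

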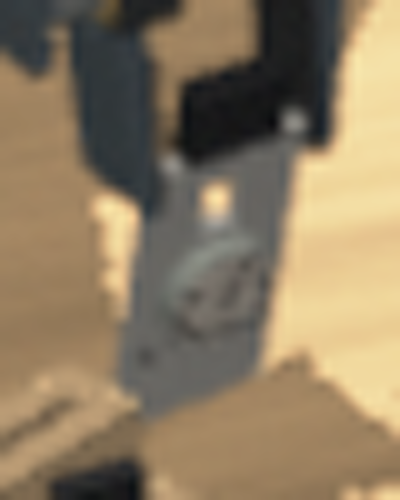

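```bash
cat >> h.py <<'E'
def pnp(obj,img,pose):
    from scipy.spatial.transform import Rotation as Ro
    W=env.calibration('wrist');K=np.array([[W['fx'],0,W['cx']],[0,W['fy'],W['cy']],[0,0,1.]])
    o=np.array(obj,float);i=np.array(img,float)
    ok,r,t=cv2.solvePnP(o,i,K,None,flags=cv2.SOLVEPNP_SQPNP); ok,r,t=cv2.solvePnP(o,i,K,None,r,t,True)
    pr=cv2.projectPoints(o,r,t,K,None)[0][:,0]; print('reproj',np.abs(pr-i).max(1).round(1))
    C=np.eye(4);C[:3,:3]=cv2.Rodrigues(r)[0];C[:3,3]=t[:,0]
    Tt=W['hand_eye']@C; Tw=np.eye(4);Tw[:3,:3]=Ro.from_euler('xyz',pose[1],degrees=True).as_matrix();Tw[:3,3]=pose[0]
    return Tt,Tw@Tt
E
python3 - <<'E'
from h import *
f=lambda x,y:(200+x/3-.33,130+y/3-.33)
pose=(np.array([438.85,-95.72,87.64]),[179.98,-.03,15.21])
# image left = +y? tool y=image right; tool y dir=-75 => gauge -y is image right
obj=[(3,28,120),(3,-28,120),(-3,28,120),(-3,-28,120),(11,21,60),(11,-21,60)]
img=[f(216,312),f(515,312),f(216,345),f(515,345),f(280,250),f(450,250)]
Tt,Tw=pnp(obj,img,pose)
print(Tt.round(3));print(Tw.round(3))
E
```

```text
reproj [0.2 0.2 0.2 0.2 0.4 0.4]
[[ 9.6300e-01  0.0000e+00  2.6800e-01 -2.4537e+01]
 [ 0.0000e+00 -1.0000e+00  1.0000e-03  2.6800e-01]
 [ 2.6800e-01 -1.0000e-03 -9.6300e-01  9.0556e+01]
 [ 0.0000e+00  0.0000e+00  0.0000e+00  1.0000e+00]]
[[ 9.30000e-01 -2.62000e-01  2.58000e-01  4.15297e+02]
 [ 2.53000e-01  9.65000e-01  7.00000e-02 -1.02434e+02]
 [-2.68000e-01  0.00000e+00  9.64000e-01 -2.92900e+00]
 [ 0.00000e+00  0.00000e+00  0.00000e+00  1.00000e+00]]
```

>>> play_rows:
  increments:
    - [0,0,0,0,1]
    - [-5,-1.4,0.5,0,1]
    - [-8,-2.2,0.5,0,1]
    - [-8,-2.2,0,0,1]
    - [-8,-2.1,0,0,1]
    - [0,0,-4,0,1]
    - [0,0,-4,0,1]
    - [0,0,0,0,1]
  newtons: 3.5

```text
time_s: 24.42
ee_pos: [409.4, -103.6, 79.9]
ee_rot: [-180.0, 0.1, 15.2]
force: [0.9, -0.8, -0.2]
gripper_width: 55.7
```

Run:
```python
from h import *
s=env.state(); print(s['time_s'],repr(s['ee_pos']),repr(s['ee_rot']),s['force'],s['gripper_width'])
im=save("wrist","w15.png")
cv2.imwrite('pics/w15c.png',cv2.resize(cv2.cvtColor(im[130:330,200:440],cv2.COLOR_RGB2BGR),None,fx=3,fy=3))
```

```text
24.425 array([ 409.39378552, -103.59944468,   79.86105824]) array([-1.79994973e+02,  5.69489071e-02,  1.52289264e+01]) [ 0.87843619 -0.78252113 -0.20291334] 55.70559508868883
```

View pics/w15c.png

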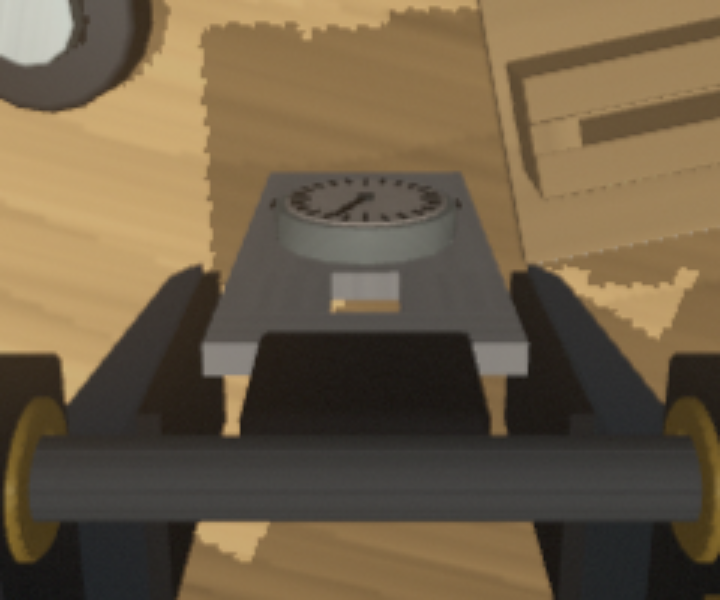

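Run:
```python
from h import *
f=lambda x,y:(200+x/3-.33,130+y/3-.33)
pose=(np.array([409.39,-103.6,79.86]),[180,.057,15.23])
obj=[(3,28,120),(3,-28,120),(-3,28,120),(-3,-28,120),(3,28,0),(3,-28,0),(3,7,85),(3,-7,85)]
img=[f(202,343),f(527,343),f(202,375),f(527,375),f(268,172),f(464,172),f(330,273),f(400,273)]
Tt,Tw=pnp(obj,img,pose)
print(Tt.round(3));print(Tw.round(3)); print(np.degrees(np.arctan2(Tt[0,2],-Tt[2,2])))
for z in(100,110,120): print(z,(Tt@[0,0,z,1]).round(1))
```

```text
reproj [0.4 0.4 0.1 0.1 0.9 0.9 0.4 0.4]
[[ 1.0000e+00 -2.0000e-03  4.0000e-03  7.8470e+00]
 [-2.0000e-03 -1.0000e+00 -4.0000e-03  6.3400e-01]
 [ 4.0000e-03  4.0000e-03 -1.0000e+00  8.0362e+01]
 [ 0.0000e+00  0.0000e+00  0.0000e+00  1.0000e+00]]
[[ 9.64000e-01 -2.64000e-01  4.00000e-03  4.17051e+02]
 [ 2.64000e-01  9.64000e-01  5.00000e-03 -1.02171e+02]
 [-5.00000e-03 -4.00000e-03  1.00000e+00 -5.09000e-01]
 [ 0.00000e+00  0.00000e+00  0.00000e+00  1.00000e+00]]
0.24193801083373098
100 [  8.3   0.2 -19.6   1. ]
110 [  8.3   0.2 -29.6   1. ]
120 [  8.4   0.1 -39.6   1. ]
```

>>> play_rows:
  increments:
    - [0,0,0,0,1]
    - [0,0,0,0,1]
    - [0,0,4,0,1]
    - [0,0,10,0,1]
    - [0,0,16,0,1]
  newtons: 60

```text
time_s: 25.1
ee_pos: [409.2, -103.4, 111.0]
ee_rot: [-180.0, 0.1, 15.2]
force: [0.3, 0.0, -3.3]
gripper_width: 55.0
```

Run:
```python
from h import *
im=cv2.imread('pics/w4.png');a=cv2.resize(im[115:215,180:310],None,fx=6,fy=6,interpolation=cv2.INTER_CUBIC);cv2.imwrite('pics/w4c.png',a[:600,:790])
im=cv2.imread('pics/scene0.png');cv2.imwrite('pics/s0c.png',cv2.resize(im[168:238,350:400],None,fx=8,fy=8,interpolation=cv2.INTER_CUBIC))
```

```text
(no output)
```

View pics/w4c.png

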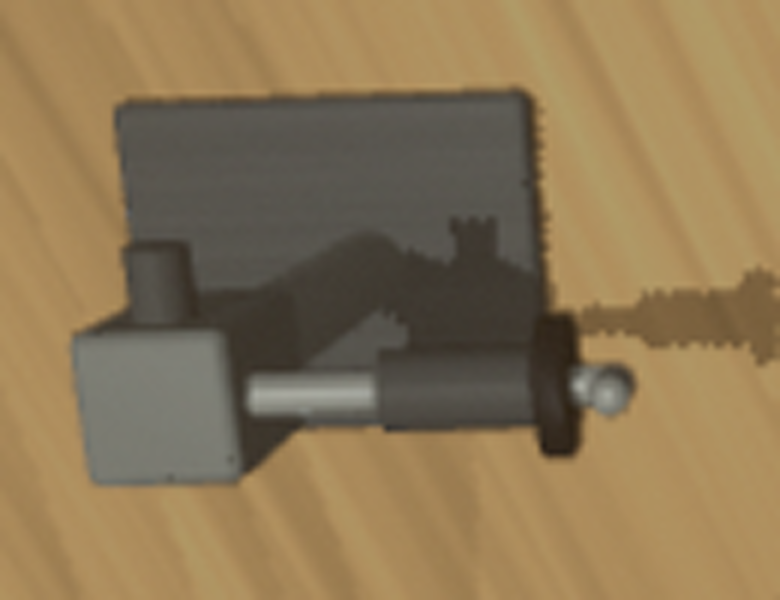

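View pics/s0c.png

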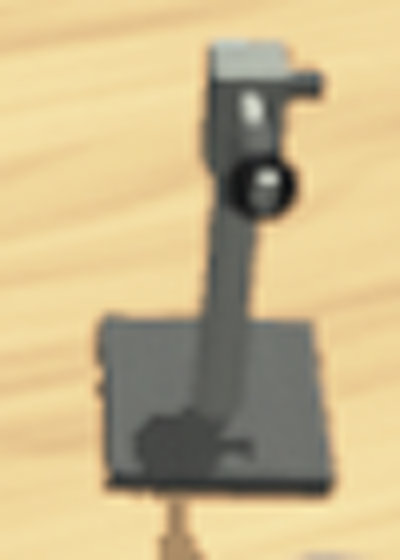

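Run:
```python
from h import *
W=env.calibration('wrist');S=env.calibration('scene');T=env.calibration('top')
pose=(np.array([656.987,139.8345,325.535]),[-179.998,.0208,64.6865])
w=lambda x,y:ray(W,180+x/6-.42,115+y/6-.42,pose)
s=lambda x,y:ray(S,350+x/8-.44,168+y/8-.44)
pts={'padface':(w(576,386),s(263,187)),'lip':(w(612,389),s(267,178)),'cA':(w(75,334),s(287,44)),'cB':(w(92,483),s(210,44)),'cC':(w(241,481),s(210,80)),'cD':(w(230,332),s(286,80)),'foot NE':(w(530,92),s(310,320))}
Q={}
for n,(a,b) in pts.items():
    x,r=two(a,b);Q[n]=x;print(n,x.round(1),np.round(r,1))
c=(Q['cA']+Q['cB']+Q['cC']+Q['cD'])/4;print('clamp top',c, np.degrees(np.arctan2(*(Q['lip']-c)[1::-1])),np.linalg.norm((Q['lip']-c)[:2]))
# plane-based for clamp with z guesses: side 30?
for z in(160,165,170,175,180):
    P=[onz(W,180+x/6-.42,115+y/6-.42,z,pose) for x,y in((77,334),(92,483),(241,481),(230,332))]
    lip=onz(W,180+612/6-.42,115+389/6-.42,z,pose)
    m=np.mean(P,0);print(z,[np.linalg.norm(P[i]-P[(i+1)%4]).round(1) for i in range(4)],m.round(1),lip.round(1),np.degrees(np.arctan2(*(lip-m)[1::-1])).round(1),np.linalg.norm(lip-m).round(1))
F=[onz(W,180+x/6-.42,115+y/6-.42,12,pose) for x,y in((118,105),(528,92))];d=F[1]-F[0];print('foot edge',np.degrees(np.arctan2(d[1],d[0])),np.linalg.norm(d))
```

```text
padface [610.3 161.6 165.4] [0.2 0.2]
lip [617.7 159.1 174. ] [0.7 0.7]
cA [533.9 211.1 173. ] [0.4 0.4]
cB [520.7 185.2 171. ] [0.3 0.3]
cC [545.8 173.  171.4] [0.5 0.5]
cD [559.1 198.4 173.4] [0.8 0.8]
foot NE [607.1 204.1  90.2] [12.4 12.4]
clamp top [539.87364113 191.91519028 172.21345261] -22.864056827237924 84.421773294817
160 [np.float64(29.5), np.float64(29.1), np.float64(29.5), np.float64(29.2)] [534.7 191.3 160. ] [615.1 157.5 160. ] -22.8 87.3
165 [np.float64(29.1), np.float64(28.7), np.float64(29.1), np.float64(28.8)] [536.9 191.6 165. ] [616.2 158.3 165. ] -22.8 86.0
170 [np.float64(28.7), np.float64(28.2), np.float64(28.6), np.float64(28.3)] [539.1 191.9 170. ] [617.3 159.1 170. ] -22.8 84.8
175 [np.float64(28.2), np.float64(27.8), np.float64(28.2), np.float64(27.9)] [541.3 192.2 175. ] [618.4 159.8 175. ] -22.8 83.5
180 [np.float64(27.8), np.float64(27.4), np.float64(27.8), np.float64(27.5)] [543.6 192.5 180. ] [619.4 160.6 180. ] -22.8 82.3
foot edge -23.52691149152286 107.30662642178454
```

>>> play_rows:
  increments:
    - [8,10.6,10,-1.5,1]
    - [14,18.6,20,-2.7,1]
    - [20,26.6,25,-3.8,1]
    - [20,26.6,25,-3.8,1]
    - [20,26.6,25,-3.8,1]
    - [20,26.6,25,-3.8,1]
    - [20,26.6,20,-3.8,1]
    - [20,26.6,9,-3.8,1]
    - [20,26.6,0,-3.8,1]
    - [20,26.6,0,-3.9,1]
    - [14,18.6,0,-2.9,1]
    - [4.7,5,0,-0.8,1]
    - [0,0,0,0,1]
    - [0,0,0,0,1]

```text
time_s: 26.85
ee_pos: [609.7, 161.2, 269.8]
ee_rot: [180.0, 0.0, -23.2]
force: [-0.3, 0.4, -2.6]
gripper_width: 54.8
```

Run:
```python
from h import *
s=env.state(); print(s['time_s'],repr(s['ee_pos']),repr(s['ee_rot']),s['force'],s['gripper_width'])
im=save("scene","s16.png")
cv2.imwrite('pics/s16c.png',cv2.resize(cv2.cvtColor(im[90:240,330:430],cv2.COLOR_RGB2BGR),None,fx=4,fy=4,interpolation=cv2.INTER_CUBIC))
im=save("wrist","w16.png")
```

```text
26.85 array([609.72304219, 161.16857541, 269.80862508]) array([ 1.79966963e+02,  4.64691926e-03, -2.32090765e+01]) [-0.26079187  0.36836306 -2.56080811] 54.81115576413028
```

View pics/s16c.png

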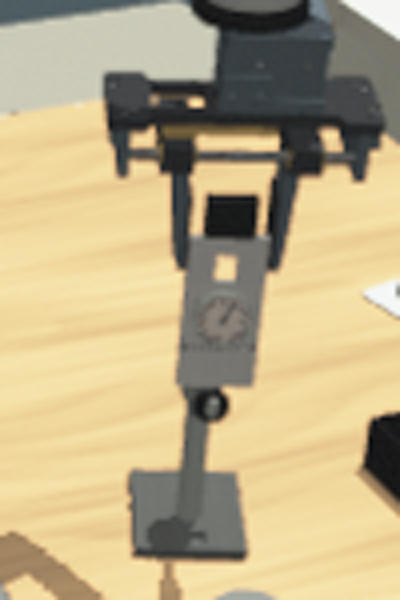

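View pics/w16.png

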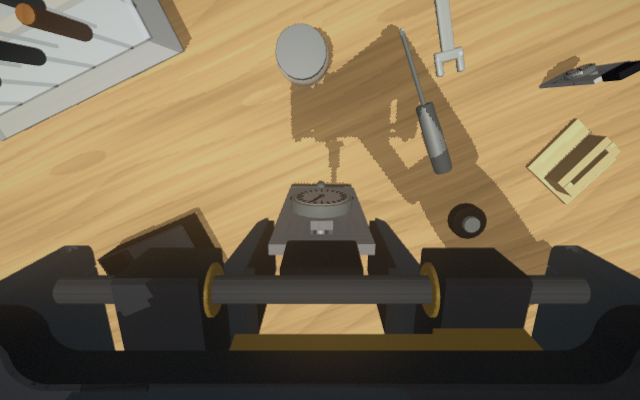

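The wrist view shows the lip tip at (321,183), in line with the centre of the gauge's bottom edge at (322.5,185). Next I feel for the lip top.

>>> play_rows:
  increments:
    - [0.5,1.1,-6,0,1]
    - [0,0,-2,0,1]
    - [0,0,-1,0,1]
    - [0,0,0,0,1]

```text
time_s: 27.45
ee_pos: [610.8, 163.1, 260.4]
ee_rot: [180.0, 0.0, -23.2]
force: [-0.0, 0.1, -2.9]
gripper_width: 55.1
```

>>> play_rows:
  increments:
    - [0,0,-1,0,1]
    - [0,0,-1,0,1]
    - [0,0,0,0,1]

```text
time_s: 27.82
ee_pos: [610.7, 163.2, 258.4]
ee_rot: [180.0, 0.0, -23.2]
force: [-0.9, 0.3, -2.2]
gripper_width: 54.9
```

>>> play_rows:
  increments:
    - [0,0,-1,0,1]
    - [0,0,-0.8,0,1]
    - [0,0,0,0,1]

```text
time_s: 28.2
ee_pos: [610.9, 163.2, 257.0]
ee_rot: [-180.0, -0.0, -23.2]
force: [-0.5, -0.4, -1.4]
gripper_width: 54.7
```

>>> play_rows:
  increments:
    - [0,0,-0.8,0,1]
    - [0,0,0,0,1]

```text
time_s: 28.45
ee_pos: [611.0, 163.1, 256.7]
ee_rot: [-180.0, -0.1, -23.2]
force: [-0.6, -0.9, 2.7]
gripper_width: 54.8
```

>>> play_rows:
  increments:
    - [0,0,-0.8,0,1]
    - [0,0,0,0,1]

```text
time_s: 28.7
ee_pos: [611.2, 163.1, 256.5]
ee_rot: [-179.9, -0.1, -23.2]
force: [-1.3, -0.0, 5.1]
gripper_width: 55.2
```

Contact came at TCP z ≈ 256.9, so the lip top is at about 177 and the bar at about 164. Next I back out and go down to pass height.

>>> play_rows:
  increments:
    - [0,0,5,0,1]
    - [9.7,-4.6,0,0,1]
    - [16,-7,0,0,1]
    - [15.3,-6.7,0,0,1]
    - [0,0,-15,0,1]
    - [0,0,-28,0,1]
    - [0,0,-30,0,1]
    - [0,0,-22,0,1]
    - [0,0,-12.1,0,1]
    - [0,0,0,0,1]
    - [0,0,0,0,1]

```text
time_s: 30.08
ee_pos: [652.4, 145.0, 154.0]
ee_rot: [-179.9, -0.1, -23.2]
force: [-0.6, 0.3, -1.8]
gripper_width: 54.9
```

Run:
```python
from h import *
s=env.state(); print(s['time_s'],repr(s['ee_pos']),repr(s['ee_rot']),s['force'],s['gripper_width'])
d=s['ee_pos'][:2]-[540.2,192.1];a=np.radians(-23.2);print('stand',d@[np.cos(a),np.sin(a)]+8.2,d@[-np.sin(a),np.cos(a)])
im=save("wrist","w17.png")
cv2.imwrite('pics/w17c.png',cv2.resize(cv2.cvtColor(im[150:350,220:420],cv2.COLOR_RGB2BGR),None,fx=3,fy=3))
im=save("scene","s17.png")
cv2.imwrite('pics/s17c.png',cv2.resize(cv2.cvtColor(im[150:250,340:430],cv2.COLOR_RGB2BGR),None,fx=5,fy=5,interpolation=cv2.INTER_CUBIC))
```

```text
30.075 array([652.39575404, 144.99080836, 153.95246708]) array([-1.79942562e+02, -8.61340333e-02, -2.31916630e+01]) [-0.63904939  0.25854002 -1.84462281] 54.8623242762261
stand 129.8813673702737 0.8988867515991547
```

View pics/w17c.png

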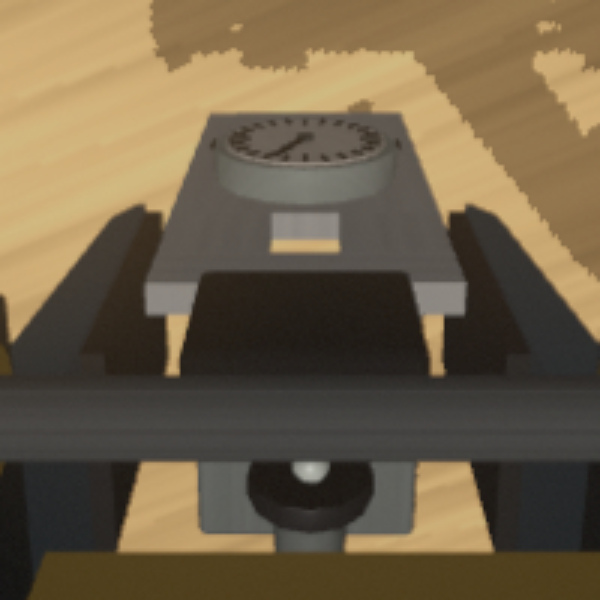

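View pics/s17c.png

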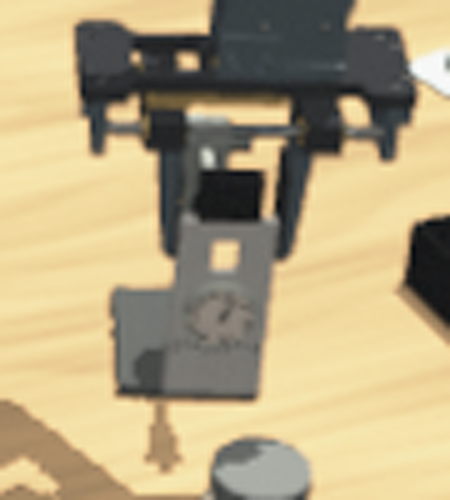

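>>> play_rows:
  increments:
    - [-6.4,1.5,-1,0,1]
    - [-9.2,3.9,0,0,1]
    - [-9.2,3.9,0,0,1]
    - [-4.6,2,0,0,1]
    - [-2.8,1.2,0,0,1]
    - [-1.8,0.8,0,0,1]
    - [0,0,0,0,1]

```text
time_s: 31.05
ee_pos: [617.9, 158.1, 152.0]
ee_rot: [180.0, -0.0, -23.2]
force: [-0.4, 0.0, -2.4]
gripper_width: 54.6
```

```bash
cat > st.py <<'E'
from h import *
s=env.state(); print(s['time_s'],s['ee_pos'],s['ee_rot'],s['force'],s['gripper_width'])
d=s['ee_pos'][:2]-[540.2,192.1];a=np.radians(-23.2);c=np.array([np.cos(a),np.sin(a)]);n=np.array([-np.sin(a),np.cos(a)])
print('stand x,y',d@c+8.2,d@n,'F in,lat',s['force'][:2]@c,s['force'][:2]@n)
E
python3 - <<'E'
import st
from h import *
im=save("wrist","w18.png")
cv2.imwrite('pics/w18c.png',cv2.resize(cv2.cvtColor(im[150:350,220:420],cv2.COLOR_RGB2BGR),None,fx=3,fy=3))
E
```

```text
31.05 [617.85939566 158.13692606 151.96196553] [ 1.79997019e+02 -7.65615471e-03 -2.31910764e+01] [-0.44763052  0.0476669  -2.41341955] 54.627232921199806
stand x,y 92.95897317375511 -0.6233708612016667 F in,lat -0.43021102028767627 -0.13252808804158328
```

View pics/w18c.png

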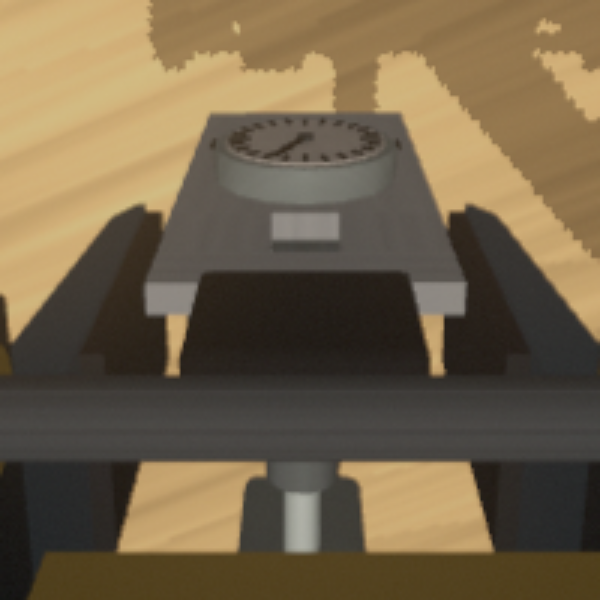

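>>> play_rows:
  increments:
    - [0.2,0.5,0.9,0,1]
    - [-1.8,0.8,0,0,1]
    - [-1.8,0.8,0,0,1]
    - [-1,0.4,0,0,1]
    - [0,0,0,0,1]

```text
time_s: 31.72
ee_pos: [613.3, 160.7, 152.9]
ee_rot: [180.0, -0.0, -23.2]
force: [-0.4, -0.8, -2.6]
gripper_width: 55.2
```

```bash
python3 st.py
```

```text
31.725 [613.29430366 160.69529072 152.93676885] [ 1.79997335e+02 -2.45840219e-03 -2.31848718e+01] [-0.36712514 -0.78668969 -2.6061812 ] 55.19032689149687
stand x,y 87.7551887340016 -0.07026855829773994 F in,lat -0.027527648090304994 -0.8677002701059441
```

The plate is past the lip's outer face with no force, so the lip is inside the hole. I continue to the pad.

>>> play_rows:
  increments:
    - [-1.8,0.8,0,0,1]
    - [-1.8,0.8,0,0,1]
    - [-1.8,0.8,0,0,1]
    - [-1.8,0.8,0,0,1]
    - [0,0,0,0,1]

```text
time_s: 32.35
ee_pos: [606.0, 163.9, 152.9]
ee_rot: [180.0, 0.0, -23.2]
force: [0.7, -0.4, -3.2]
gripper_width: 54.9
```

>>> play_rows:
  increments:
    - [-1.4,0.6,0,0,1]
    - [-1.4,0.6,0,0,1]
    - [-1.4,0.6,0,0,1]
    - [-0.9,0.4,0,0,1]
    - [0,0,0,0,1]

```text
time_s: 32.98
ee_pos: [601.7, 165.9, 153.1]
ee_rot: [-180.0, -0.1, -23.2]
force: [3.6, -2.5, -2.7]
gripper_width: 55.0
```

```bash
python3 st.py
```

```text
32.975 [601.67846915 165.89921968 153.11443203] [-1.79981916e+02 -8.04182649e-02 -2.31891739e+01] [ 3.55551384 -2.45670993 -2.70121815] 55.036754125370756
stand x,y 75.02861903486058 0.13688242766213074 F in,lat 4.2357994191500445 -0.8573830004194822
```

>>> play_rows:
  increments:
    - [-1.2,0.5,0,0,1]
    - [-1.2,0.5,0,0,1]
    - [0,0,-2,0,1]
    - [0,0,-2,0,1]
    - [0,0,0,0,1]

```text
time_s: 33.6
ee_pos: [599.3, 167.1, 149.1]
ee_rot: [-180.0, -0.1, -23.2]
force: [4.8, -1.8, -3.6]
gripper_width: 54.9
```

```bash
python3 st.py
```

```text
33.6 [599.34586063 167.07385801 149.13314909] [-1.79960436e+02 -8.94629048e-02 -2.31888363e+01] [ 4.78411492 -1.82783769 -3.59710396] 54.90923810654144
stand x,y 72.42189684105429 0.29762176902745857 F in,lat 5.117310956296329 0.20463315366872495
```

Lowered 4 mm with no upward force, so the plate is behind the lip. I continue down to the bar.

>>> play_rows:
  increments:
    - [0,0,-2,0,1]
    - [0,0,-2,0,1]
    - [0,0,-1.5,0,1]
    - [0,0,0,0,1]

```text
time_s: 34.1
ee_pos: [599.4, 167.1, 143.7]
ee_rot: [-180.0, -0.1, -23.2]
force: [4.7, -3.0, -2.0]
gripper_width: 55.1
```

>>> play_rows:
  increments:
    - [0,0,-0.8,0,1]
    - [0,0,-0.8,0,1]
    - [0,0,0,0,1]

```text
time_s: 34.48
ee_pos: [599.5, 167.1, 142.2]
ee_rot: [-180.0, -0.1, -23.2]
force: [5.2, -1.4, -1.6]
gripper_width: 54.8
```

>>> play_rows:
  increments:
    - [0,0,-0.7,0,1]
    - [0,0,0,0,1]

```text
time_s: 34.72
ee_pos: [599.6, 167.1, 142.1]
ee_rot: [-179.9, -0.1, -23.2]
force: [4.9, -2.8, 2.6]
gripper_width: 54.6
```

The bar now carries it at the predicted height. I ease out to the lip and release.

>>> play_rows:
  increments:
    - [1.3,-0.6,0.3,0,1]
    - [1.3,-0.5,0,0,1]
    - [1.2,-0.5,0,0,1]
    - [0,0,0,0,1]

```text
time_s: 35.22
ee_pos: [602.6, 165.7, 141.9]
ee_rot: [-180.0, -0.0, -23.2]
force: [1.7, -0.4, 4.5]
gripper_width: 54.9
```

```bash
python3 st.py
python3 - <<'E'
from h import *
im=save("wrist","w19.png")
cv2.imwrite('pics/w19c.png',cv2.resize(cv2.cvtColor(im[150:350,220:420],cv2.COLOR_RGB2BGR),None,fx=3,fy=3))
E
```

```text
35.225 [602.58741054 165.7247389  141.91660408] [-1.79963033e+02 -1.21581670e-02 -2.31904908e+01] [ 1.71721142 -0.44203234  4.50859159] 54.857512614764346
stand x,y 75.93279446991971 0.3345810857263391 F in,lat 1.752484767957609 0.270193996944027
```

View pics/w19c.png

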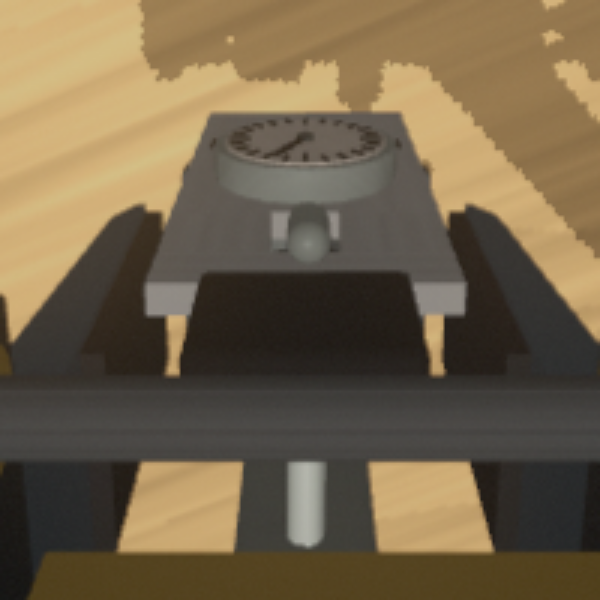

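The lip stands in front of the plate through the hole, at (308,235) in the crop and centred. Releasing.

>>> play_rows:
  increments:
    - [0,0,0,0,0.36]
    - [0,0,0,0,0.3]
    - [0,0,0,0,0.2]
    - [0,0,0,0,0.2]
    - [0,0,10,0,0.2]
    - [0,0,25,0,0.2]
    - [0,0,45,0,0.2]
    - [0,0,50,0,0.2]
    - [0,0,30,0,0.2]
    - [0,0,0,0,0.2]

```text
time_s: 36.52
ee_pos: [603.6, 165.8, 305.0]
ee_rot: [-179.8, -0.3, -23.2]
force: [-0.2, -0.9, -0.6]
gripper_width: 73.2
```

```bash
python3 st.py
python3 - <<'E'
from h import *
im=save("wrist","w20.png")
cv2.imwrite('pics/w20c.png',cv2.resize(cv2.cvtColor(im[100:350,200:440],cv2.COLOR_RGB2BGR),None,fx=2.4,fy=2.4))
im=save("scene","s20.png")
cv2.imwrite('pics/s20c.png',cv2.resize(cv2.cvtColor(im[150:250,340:430],cv2.COLOR_RGB2BGR),None,fx=5,fy=5,interpolation=cv2.INTER_CUBIC))
E
```

```text
36.525 [603.63210192 165.753123   305.0386586 ] [-179.75915515   -0.31742745  -23.19138836] [-0.24964851 -0.88969017 -0.61537705] 73.1620802207594
stand x,y 76.8818255520788 0.7722176264543639 F in,lat 0.12102547915835637 -0.9160926893352637
```

View pics/w20c.png

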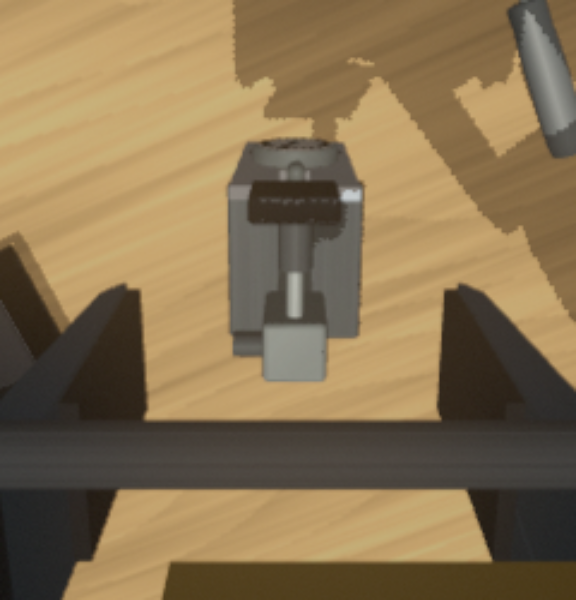

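View pics/s20c.png

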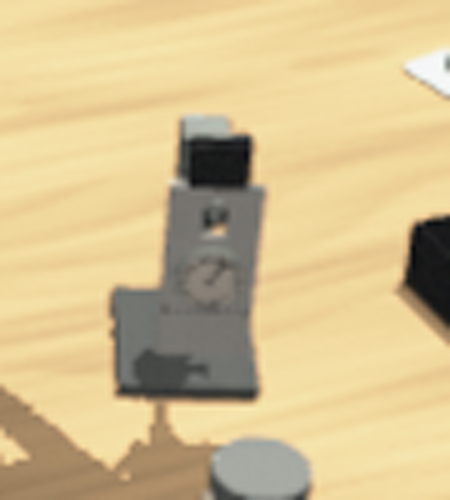

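It hangs straight with the dial outward. One last tilt and stillness check before handing in.

Run:
```python
from h import *
a=cv2.cvtColor(cv2.imread('pics/w20.png'),cv2.COLOR_BGR2RGB)
s=env.state();b=save("wrist","w21.png")
print('diff',np.abs(a.astype(int)-b)[150:200,290:360].max(), s['time_s'])
cv2.imwrite('pics/w21c.png',cv2.resize(cv2.cvtColor(b[150:210,285:360],cv2.COLOR_RGB2BGR),None,fx=8,fy=8,interpolation=cv2.INTER_CUBIC))
print(repr(s['ee_pos']),repr(s['ee_rot']))
```

```text
diff 121 36.625
array([602.07966491, 165.3612735 , 300.86599102]) array([ 1.79965370e+02,  4.11422155e-02, -2.31898002e+01])
```

View pics/w21c.png

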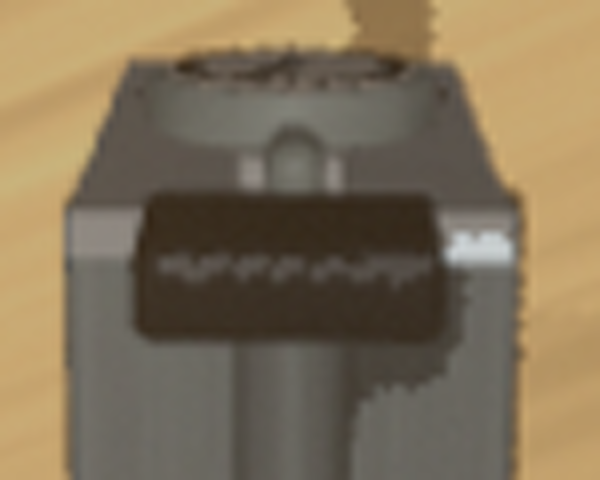

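Run:
```python
from h import *
f=lambda x,y:(285+x/8-.44,150+y/8-.44)
pose=(np.array([602.08,165.36,300.87]),[179.965,.041,-23.19])
obj=[(3,28,120),(3,-28,120),(-3,28,120),(-3,-28,120),(3,28,0),(3,-28,0)]
img=[f(68,208),f(519,208),f(68,258),f(519,258),f(133,62),f(455,62)]
Tt,Tw=pnp(obj,img,pose)
print(Tw.round(3)); d=Tw[:2,3]-[540.2,192.1];a=np.radians(-23.2);print(d@[np.cos(a),np.sin(a)],d@[-np.sin(a),np.cos(a)],'tilt',np.degrees(np.arccos(Tw[2,2])),'yaw',np.degrees(np.arctan2(Tw[1,0],Tw[0,0])))
s=env.state();b=save("wrist","w22.png");a=cv2.cvtColor(cv2.imread('pics/w21.png'),cv2.COLOR_BGR2RGB)
print('mean diff',np.abs(a.astype(int)-b)[150:210,285:360].mean())
```

```text
reproj [0.2 0.2 0.2 0.2 0.4 0.4]
[[ 9.19000e-01  3.93000e-01  5.00000e-03  6.10503e+02]
 [-3.93000e-01  9.19000e-01 -0.00000e+00  1.61073e+02]
 [-5.00000e-03 -2.00000e-03  1.00000e+00  6.27910e+01]
 [ 0.00000e+00  0.00000e+00  0.00000e+00  1.00000e+00]]
76.8404906111949 -0.8231107622145899 tilt 0.2791009534270363 yaw -23.171043148851734
mean diff 2.785111111111111
```

```bash
python3 -c "
from h import *
print(env.job_done())"
```

```text
the job is handed in; nothing more can be done
None
```

The dial gauge is hanging on the stand's hook with the dial facing outward. I released it and handed the job in at about 36.7 s of the 48 s; no verdict was reported.

**Problems on the way**
- The reported tool frame is wrong. A touch on the bare table showed the fingertips about 17 mm behind the TCP, not 14 mm ahead of it.
- Because of that, my first grasp caught only the top of the grip block. The gauge dropped and lay face down by the holder. A second grasp closed above the plate.
- With the offset corrected, I gripped the plate by its side edges and carried it clear of the look-alike. I let it swing upright at low grip force, squared it on the table and hung it with that side grip.
- While setting the plate down, a finger pressed on the holder base with about 12–15 N.

**Hanging**
- Feeling for the lip with the gauge's bottom edge peaked at about 8 N. It put the lip top at about 177 mm, so the bar is at about 164 mm.
- The plate went past the lip without touching it, pushed the pad in at about 5 N, and the bar took the weight at the predicted height.

**Last checks**

| Check | Measured | Required |
|---|---|---|
| Distance out from the post axis | 76.8 mm | 68–81.5 mm |
| Sideways offset | -0.8 mm | ±10 mm |
| Height | 62.8 mm | 27–69 mm |
| Tilt | 0.3° (0.005 rad) | below 0.12 rad |

- Through the hole, the lip stands in front of the plate, and the gripper is clear above.
- **Pad travel:** I had no direct reading of it. The seated position implies about 2 mm.
- **Stillness:** this check was not clean. The last two wrist frames differed slightly, most likely because the arm was still settling.
- **Bystanders:** none were seen to move, but I did not re-measure them at the end.

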